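# Swap the backup blades in the dock

## Task

Swap the drive blades in the backup dock: swing its clamp bar right up, take out every spent blade (red tab) and lay it flat, tab up, in the green tray, and slide every fresh blade (blue tab) nose first into a bay of its own, just until its white line is level with the front edge of the black hood. When all are in, swing the clamp bar fully down again so that its teeth drop through the windows of the blades; do not disturb the eraser, the correction bottle or the highlighter.

Things in the scene. Friction and masses are not known exactly. Their poses are not given: they have to be found in the camera images.
- dock: backup dock, fixed to the desk: grey bed 158 x 204 mm with a black hood (x 0 to +98 mm, 204 mm wide, top 32 mm above the desk). Origin on the desk below the middle of the hood's front edge; x points from front to back (into the slots), y to the left. Three bays side by side, 64 mm apart in y.
- bay0 (a point): Left bay (dock y = +64 mm): point on the bed at the slot's mouth, 10 mm above the desk, below the hood's front edge; x into the slot, y left, z up. Level slot 39 wide, 12 high, 88 deep. In front a sill runs to x = -60, with flared cheeks 10 high from x = -29 to 0 (mouth 56 wide). Proper depth: the blade's origin (white line) at this point; nothing stops it there.
- bay1 (a point): Middle bay (dock y = 0): the same point as bay0's, of the same shape.
- bay2 (a point): Right bay (dock y = -64 mm): the same point as bay0's, of the same shape.
- clamp (a joint): Angle of the aluminium clamp bar (rad): 0 fully down, grows as it swings up and back, stop at 1.25. It stays where left (friction 0.15 N m: 2 to 4 N at the handle). Shut, it lies across the bays 14 mm in front of the hood, 35 to 43 mm above the desk, one tooth per bay (5 mm in x, 10 in y) reaching down through the blade's window; beyond 0.8 it leaves the bays free.
- clamp_handle (a point): centre of the clamp bar's handle: a yellow disc of radius 11 mm, 14 mm thick, its axis along the dock's y; grip its two flat faces (along y) from above; it may turn in the grip as it follows the arc. Shut it is 65 mm above the desk, 10 mm behind the hood's front edge. It is 84 mm from the hinge axis.
- clamp_hinge (a point): point on the clamp bar's hinge axis (which runs along the dock's y), 90 mm behind the hood's front edge, 39 mm above the desk. Shut, the handle is 80 mm in front of it (dock -x) and 26 mm above it.
- tray: green tray fixed to the desk, 164 x 164 mm outside, walls 4 mm thick and 16 mm high, floor 4 mm thick. Origin at the centre of its underside; it has room for three blades side by side, lying along its x axis with their middle lines 48 mm apart (one in the tray's middle).
- blue0: Fresh drive blade: aluminium plate 36 mm wide (y), 8 thick, blue tab. Origin on the underside below the white line; x to the nose: nose at +50 mm, tail at -62. Window through the plate: x -23 to -5, 22 wide. Upright tab on the tail: x -61 to -31 (centre -46), 12 thick in y, top 52 above the underside; grip across it, about 36 up. 70 g. Two or three are present, flat on the desk right of the dock
- blue1: Fresh drive blade with a blue grip tab, same shape as blue0.
- blue2: Fresh drive blade with a blue grip tab, same shape as blue0.
- red0: Spent drive blade with a red grip tab, same shape as blue0. Two or three are present; each starts in a bay of the dock at its proper depth, held by a tooth of the clamp bar.
- red1: Spent drive blade with a red grip tab, same shape as blue0. Two or three are present; each starts in a bay of the dock at its proper depth, held by a tooth of the clamp bar.
- red2: Spent drive blade with a red grip tab, same shape as blue0. Two or three are present; each starts in a bay of the dock at its proper depth, held by a tooth of the clamp bar.
- eraser: blue-sleeved eraser, 19 x 43 x 12 mm, loose; leave it alone. Origin at the centre of its underside.
- correction_bottle: small white and green correction bottle, 30 mm wide, 74 mm tall, loose; leave it alone. Origin at the centre of its underside.
- highlighter: yellow and black highlighter, 25 x 109 x 15 mm, loose; leave it alone. Origin at the centre of its underside.

How it is judged:
By the outcome, as a careful person would: the job done as asked, in the order asked, and still so for the second after the job is handed in, with the robot touching nothing.
Of red0, red1, red2 only 2 to 3 are there at a start; the rules pass over those that are not, and their reading is None.
Of blue0, blue1, blue2 only 2 to 3 are there at a start; the rules pass over those that are not, and their reading is None.
At some moment in a run one of red0, red1, red2, blue0, blue1, blue2 may be knocked a few centimetres aside while the robot is not near it.
Once in a run the grip may slacken for a moment while it holds something.
It also fails if it takes over 210 s, if anything falls off the work surface, if the arm or the gripper's body presses on something with over 40 N, if the wrist force passes 120 N, or if a joint passes its speed limit or range.

## Robot

A 6-joint arm with a two-finger parallel gripper is mounted at the origin on a cart in front of the work surface, level with it; the furniture and walls round the work are solid. World frame = base frame: x ahead of the robot, y to its left, z up, the work surface at z = 0. Lengths are in mm, angles in degrees, forces in N, time in s.
With the tool pointing down it reaches from about 350 to 850 mm from the base axis. Payload 8.1 kg.
Tool frame: the origin (TCP) lies midway between the tips of the shut fingers; the grasp point (between the pads) lies 19 mm behind it; z points along the fingers, y is the line along which they close (so a half turn about z gives the same grasp; the last joint's range is limited). The gripper opens to 85 mm and grips with 20 to 120 N. Pads are 22 mm wide; open, the fingers measure 114 mm over their backs; the gripper's body (76 mm by 85 mm) begins 54 mm behind the grasp point. The pads swing forward as they close: fully open they stand 13 mm farther back than shut.
Start: joints at [-69.981, 7.471, 85.268, -0, 87.261, -4.893], TCP at [252.757, -544.168, 231.292] pointing down, gripper open.
Joint ranges: [-169.43, 169.43], [-51.17, 129.36], [1.28, 143.12], [-76.62, 256.62], [0, 156.53], [-152.29, 152.29]. Speed limits (degrees/s): [136.94, 136.94, 159.86, 180, 180, 180].

## Interface

Orientations are given as [roll, pitch, yaw] about the fixed x, y, z axes, in that order (R = Rz(yaw) Ry(pitch) Rx(roll)).
In Python, from bench import sense, snapshot, camera_params, hand_in, masks_of, pinpoint gives the robot as it stands.
- The arm moves only by the tool step_arm, never from a script. Its argument "targets" is a list of rows, each an object with "angular": the turn, a rotation vector about the tool's x, y, z scaled (see below), a list of three; "dp": the shift along the tool's x, y, z scaled (see below), a list of three; "fingers": the closure, from 0 (fully open) to 1 (shut). A call has exactly 8 rows; each row is the pose to reach, as a shift and turn from the pose commanded when the call began, along the tool's axes at that moment, turning the shorter way round; what a row does not reach only later rows make up. The controller multiplies each number of a shift by 0.2 m and each number of a turn by 180 degrees. A row lasts 1/8 s, in which the tool goes at most 62.5 mm and 10.7 degrees, less where a joint would pass 70% of its speed; a pose out of reach is approached as far as the arm can. A call with a number of a shift or a turn outside -1 to 1 is refused whole. A call with a gripper value outside its range is refused whole. The fingers move at their own pace and stop on an object; "newtons" is the grip in N (left out, the last holds). Time passes only in rows, so rows that repeat a pose let the fingers close, or fill a call up. It gives the time, the measured TCP pose, the force, the opening and the grip force at its end, in the units of the state.
- sense(): the state, without advancing time (a new reading comes with each control period).
- snapshot(name): name is "scene" or "top" or "wrist"; returns the picture (400x640x3 uint8, blue, green, red); there is no depth.
- camera_params(name): a dict with "vfov" (degrees; the focal length in pixels is half the picture's height over the tangent of half this angle, whatever the lens; pixels are square), "cx", "cy" (the principal point, pixels), "R" (3x3) and "t" (3): a world point X has camera coordinates R X + t. Camera axes: x right, y down, z forward; pixel columns grow to the right and rows downward; lengths in mm; the calibration is good to about 2 mm. The wrist camera is an equidistant fisheye: a pixel r from the principal point sees the ray r / f radians off the axis. A picture is of the moment at which its call begins: read the wrist's pose just before it. camera_params takes no time and is no camera call; for the wrist camera it gives the pose at the moment of the call.
- hand_in(): hands the job in; it is judged then, once.
Trained networks look in the newest picture that a camera, given by its name, has taken for a name from the list of things; names that differ only in an ending like _2 or _b are one class to them, and where a whole thing is asked for, a point or a joint stands for the part that bears it (a point fixed in the world has none). Each returns a list of dicts, best first, with "conf" (0 to 1); they miss things now and then, are a little off and sometimes report something else, mostly with a low value. They report only what shows in the picture. A call takes as long as a camera call.
- masks_of(camera, label): "pixels" (400x640 bool, what is visible of it) and "at" ([column, row] in pixels, amid what is visible of it).
- pinpoint(camera, label): "at" ([column, row] in pixels: a listed point, or the origin of a listed thing).
The state is a dict: "time": time; "joint_pos": joint angles; "qd": joint speeds; "joint_efforts": joint torques, N m; "tool_pos": TCP position; "tcp_rot": TCP orientation; "ft_force": force on the tool from outside, world axes, zero at the start; "wrist_torque": the same for the moment, N m; "finger_gap": finger opening in mm; "grip_force": force on a finger pad.
Only numpy, scipy, OpenCV 4.12 (cv2) and the standard library are available. Lean on these libraries where they do the work, as an engineer would, in place of code of your own. Each camera call takes 0.05 s, during which the arm holds its last target. There are 200 camera calls.

## Working session

There is one attempt and no reset: what is moved stays moved. The work goes in short steps, Python scripts to look and compute and a tool call to move; the robot and the scene stay as the last step left them, time stands still between calls to the robot, and variables do not carry over. Pictures are saved under pics/ and viewed, at most 14 in all, crops included, and the job is handed in when it is done.

Besides the shell and the picture viewer there is one more tool, called after "Emit:" as name([rows], argument=value, ...), one row to a line, values as JSON. step_arm: Moves the arm, as the interface text tells. Its arguments: {"type":"object","properties":{"targets":{"type":"array","items":{"type":"object","properties":{"angular":{"type":"array","items":{"type":"number","minimum":-1,"maximum":1}},"dp":{"type":"array","items":{"type":"number","minimum":-1,"maximum":1}},"fingers":{"type":"number"}}}},"newtons":{"type":"number"}},"required":["targets"]}

```bash
mkdir -p pics; ls
python3 - <<'E'
from bench import *
import cv2
s=sense();print({k:s[k] for k in('time','tool_pos','tcp_rot','finger_gap','ft_force')})
for n in('scene','top'):
    cv2.imwrite(f'pics/{n}0.png',snapshot(n)); print(n,camera_params(n))
    for l in('dock','bay0','bay1','bay2','clamp_handle','clamp_hinge','tray','blue0','red0','eraser','correction_bottle','highlighter'):
        print(l,[(round(d['conf'],2),[round(float(v)) for v in d['at']]) for d in pinpoint(n,l)])
E
```

```text
pics
{'time': 0.0, 'tool_pos': array([ 252.53316225, -543.65379542,  230.22983321]), 'tcp_rot': array([-1.79893148e+02, -6.70777508e-03,  2.49098927e+01]), 'finger_gap': 85.43955018003011, 'ft_force': array([-0.42220366, -0.36579907,  0.77219068])}
scene {'vfov': 55.11358991891735, 'cx': 317.4722778049361, 'cy': 199.6148481390431, 'R': array([[-0.71650142, -0.69758494, -0.00098406],
       [-0.29222671,  0.30143138, -0.90760271],
       [ 0.63342661, -0.65001106, -0.41982896]]), 't': array([428.22040642, 218.93347842, 794.72975084])}
dock [(0.65, [319, 220])]
bay0 [(0.7, [316, 222]), (0.63, [322, 219]), (0.59, [306, 223]), (0.57, [335, 210])]
bay1 [(0.7, [316, 222]), (0.63, [322, 219]), (0.59, [306, 223]), (0.57, [335, 210])]
bay2 [(0.7, [316, 222]), (0.63, [322, 219]), (0.59, [306, 223]), (0.57, [335, 210])]
clamp_handle [(0.86, [316, 198]), (0.34, [214, 240])]
clamp_hinge [(0.66, [296, 200]), (0.34, [313, 196])]
tray [(0.88, [250, 278])]
blue0 [(0.79, [410, 207]), (0.78, [367, 193]), (0.49, [405, 188]), (0.16, [317, 199])]
red0 [(0.77, [319, 214])]
eraser [(0.7, [335, 210]), (0.5, 
[... 340 characters left out ...]
6763565e-01]]), 't': array([  25.55622772,  579.51469701, 1662.11715872])}
dock [(0.91, [323, 211]), (0.39, [320, 204]), (0.23, [231, 237])]
bay0 [(0.6, [339, 210]), (0.59, [324, 210]), (0.56, [304, 206])]
bay1 [(0.6, [339, 210]), (0.59, [324, 210]), (0.56, [304, 206])]
bay2 [(0.6, [339, 210]), (0.59, [324, 210]), (0.56, [304, 206])]
clamp_handle [(0.54, [320, 201])]
clamp_hinge [(0.73, [324, 184])]
tray [(0.75, [234, 234])]
blue0 [(0.79, [394, 203]), (0.75, [397, 251]), (0.52, [427, 227])]
red0 [(0.59, [323, 212]), (0.47, [303, 213]), (0.45, [325, 210]), (0.43, [340, 211])]
eraser [(0.5, [443, 192])]
correction_bottle [(0.68, [305, 212]), (0.65, [245, 178])]
highlighter [(0.52, [247, 176])]
```

```bash
python3 -c "
import cv2
a=cv2.imread('pics/top0.png');cv2.imwrite('pics/top0c.png',cv2.resize(a[130:300,180:480],(800,453),interpolation=2))
a=cv2.imread('pics/scene0.png');cv2.imwrite('pics/scene0c.png',cv2.resize(a[130:330,140:460],(800,500),interpolation=2))"
```

```text
(no output)
```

View pics/top0c.png

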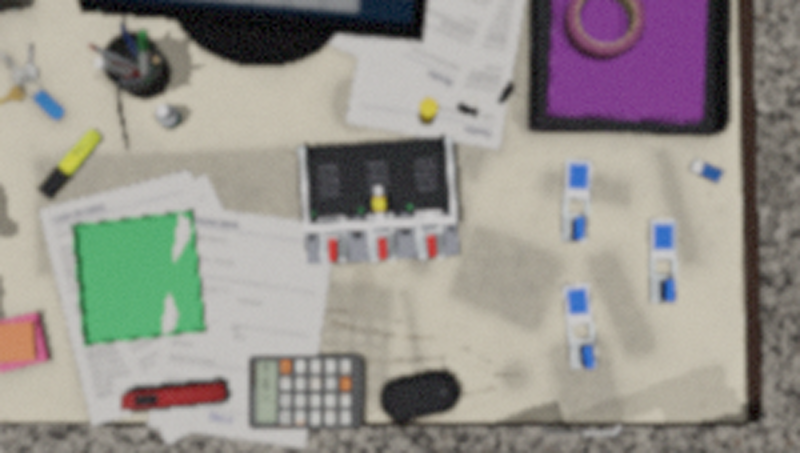

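View pics/scene0c.png

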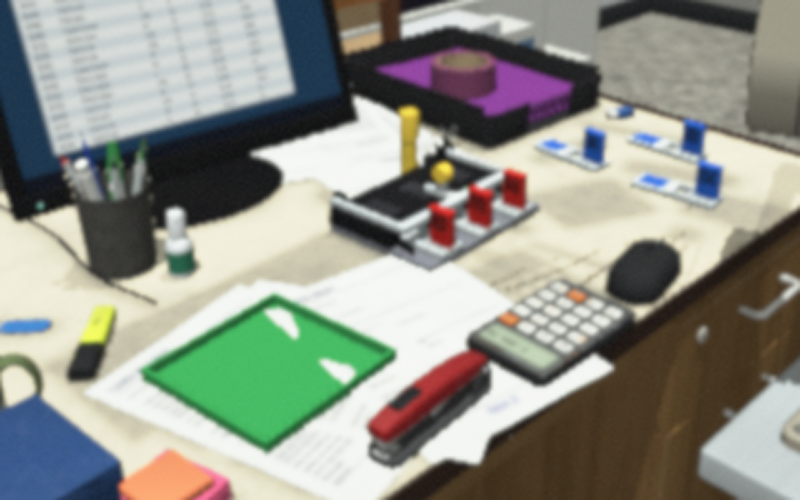

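Three red blades sit in the bays and three blue ones lie at right, noses pointing away from the robot. The tray is at left, and the decoys are clear of all of them.

```bash
cat > h.py <<'E'
import numpy as np, cv2
from bench import *
def ray(cam,px,P=None):
    P=P or camera_params(cam); f=200/np.tan(np.radians(P['vfov'])/2)
    R=np.array(P['R']);t=np.array(P['t']); v=np.array([px[0]-P['cx'],px[1]-P['cy']])/f
    if cam=='wrist':
        r=np.hypot(*v)+1e-12; d=np.array([*(v/r*np.sin(r)),np.cos(r)])
    else: d=np.array([*v,1.])
    return -R.T@t, R.T@d
def onz(cam,px,z,P=None):
    c,d=ray(cam,px,P); return c+d*(z-c[2])/d[2]
def proj(cam,X,P=None):
    P=P or camera_params(cam); f=200/np.tan(np.radians(P['vfov'])/2)
    c=np.array(P['R'])@np.array(X,float)+np.array(P['t'])
    if cam=='wrist':
        r=np.hypot(c[0],c[1]); v=c[:2]/r*np.arctan2(r,c[2])
    else: v=c[:2]/c[2]
    return v*f+[P['cx'],P['cy']]
E
python3 - <<'E'
from h import *
np.set_printoptions(precision=0,suppress=True)
img=cv2.imread('pics/top0.png').astype(int);b,g,r=img[...,0],img[...,1],img[...,2]
def comps(m,z,n,mn=8,reg=None):
    k,l,st,ce=cv2.connectedComponentsWithStats(m.astype(np.uint8))
    for i in range(1,k):
        if st[i,4]>=mn: print(n,ce[i].round(1),st[i,4],onz('top',ce[i],z))
comps((b>r+60)&(b>g+30)&(np.arange(640)[None]>370)&(np.arange(400)[:,None]>180),8,'blue')
comps((r>b+70)&(r>g+70)&(np.arange(400)[:,None]<240),40,'red')
comps((g>b+50)&(g>r+50),16,'tray')
m=((g>b+40)&(g>r+40)).astype(np.uint8);c=max(cv2.findContours(m,0,1)[0],key=cv2.contourArea)
q=cv2.minAreaRect(c);print(q);print([onz('top',p,16) for p in cv2.boxPoints(q)])
for n,p,z in[('hood FL',(180+303/2.667,130+220/2.667),32),('hood FR',(180+456/2.667,130+217/2.667),32),('BL',(180+303/2.667,130+147/2.667),32),('BR',(180+452/2.667,130+138/2.667),32)]: print(n,onz('top',p,z))
E
```

```text
blue [396. 196.] 51 [ 620. -241.    8.]
blue [446. 194.] 20 [ 625. -418.    8.]
blue [397. 215.] 29 [ 550. -240.    8.]
blue [428. 218.] 52 [ 540. -353.    8.]
blue [431. 239.] 29 [ 468. -359.    8.]
blue [396. 243.] 55 [ 453. -238.    8.]
blue [400. 263.] 28 [ 381. -251.    8.]
red [341. 222.] 19 [525. -44.  40.]
red [304. 223.] 19 [521.  85.  40.]
red [323. 223.] 20 [522.  20.  40.]
tray [230. 234.] 1667 [484. 347.  16.]
((231.53656005859375, 233.82925415039062), (44.835201263427734, 44.614341735839844), 83.6598129272461)
[array([555., 431.,  16.]), array([572., 274.,  16.]), array([415., 255.,  16.]), array([398., 411.,  16.])]
hood FL [559. 123.  32.]
hood FR [562. -78.  32.]
BL [655. 123.  32.]
BR [667. -73.  32.]
```

Emit:
step_arm([
  {"dp":[0.25,-0.25,-0.05],"fingers":0.4},
  {"dp":[0.5,-0.5,-0.1],"fingers":0.4},
  {"dp":[0.75,-0.7,-0.15],"fingers":0.4},
  {"dp":[1,-0.9,-0.2],"fingers":0.4},
  {"dp":[1,-1,-0.25],"fingers":0.4},
  {"dp":[1,-1,-0.25],"fingers":0.4},
  {"dp":[1,-1,-0.25],"fingers":0.4},
  {"dp":[1,-1,-0.25],"fingers":0.4},
])

```text
validation failed for argument at $.ta...
```

Emit:
step_arm([
  {"dp":[0.25,-0.25,0],"angular":[0,0,0.03]},
  {"dp":[0.5,-0.5,0],"angular":[0,0,0.06]},
  {"dp":[0.75,-0.75,0],"angular":[0,0,0.09]},
  {"dp":[1,-1,0],"angular":[0,0,0.128]},
  {"dp":[1,-1,0],"angular":[0,0,0.128]},
  {"dp":[1,-1,0],"angular":[0,0,0.128]},
  {"dp":[1,-1,0],"angular":[0,0,0.128]},
  {"dp":[1,-1,0],"angular":[0,0,0.128]},
])

```text
validation failed for argument at $.ta...
```

Run:
```python
from h import *
s=sense();print(s['time'],s['tool_pos'],s['tcp_rot'],s['finger_gap'])
P=camera_params('wrist');cv2.imwrite('pics/w1.png',snapshot('wrist'));print(P, -P['R'].T@P['t'])
for l,z in(('clamp_handle',65),('clamp_hinge',39),('bay0',10),('red0',10),('dock',0),('blue0',0)):
    print(l,[(round(d['conf'],2),np.round(d['at']),np.round(onz('wrist',d['at'],z,P))) for d in pinpoint('wrist',l)])
```

```text
1.3 [ 252.76331481 -544.17416889  231.30741906] [1.79998139e+02 6.78729929e-05 2.49125954e+01] 85.25015764414832
{'vfov': 65.70646984690485, 'cx': 322.52009477078303, 'cy': 202.85861855145387, 'R': array([[ 0.4210095 , -0.90705556,  0.00110267],
       [-0.87550967, -0.40604907,  0.26192933],
       [-0.23713671, -0.11124013, -0.96508643]]), 't': array([-600.64137639,  -34.33466556,  375.99508048])} [ 311.97762919 -516.93091687  372.52331324]
clamp_handle []
clamp_hinge []
bay0 []
red0 []
dock []
blue0 []
```

View pics/w1.png

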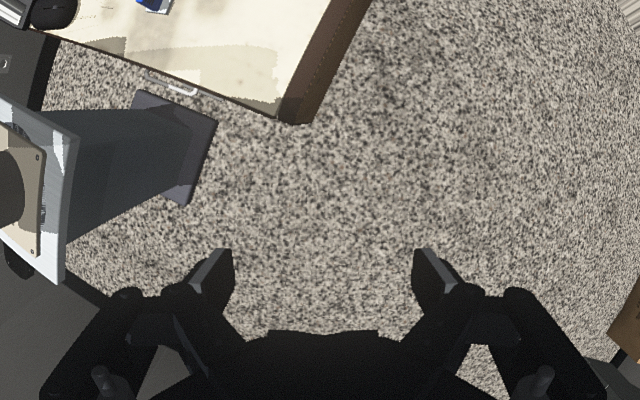

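The picture shows only floor and the fingers, because the moves were refused: every row needs all its keys. The wrist camera sits on the tool's +x side. I'll repeat the moves.

Emit:
step_arm([
  {"dp":[0.25,-0.25,-0.05],"angular":[0,0,0],"fingers":0.4},
  {"dp":[0.5,-0.5,-0.1],"angular":[0,0,0],"fingers":0.4},
  {"dp":[0.75,-0.7,-0.15],"angular":[0,0,0],"fingers":0.4},
  {"dp":[1,-0.9,-0.2],"angular":[0,0,0],"fingers":0.4},
  {"dp":[1,-1,-0.25],"angular":[0,0,0],"fingers":0.4},
  {"dp":[1,-1,-0.25],"angular":[0,0,0],"fingers":0.4},
  {"dp":[1,-1,-0.25],"angular":[0,0,0],"fingers":0.4},
  {"dp":[1,-1,-0.25],"angular":[0,0,0],"fingers":0.4},
], newtons=40)

```text
time: 2.65
tool_pos: [349.5, -279.3, 280.7]
tcp_rot: [-180.0, 0.0, 24.8]
ft_force: [-0.1, -0.1, -0.6]
finger_gap: 51.3
grip_force: 0.0
```

Emit:
step_arm([
  {"dp":[0.25,-0.25,0],"angular":[0,0,0.03],"fingers":0.4},
  {"dp":[0.5,-0.5,0],"angular":[0,0,0.06],"fingers":0.4},
  {"dp":[0.75,-0.75,0],"angular":[0,0,0.09],"fingers":0.4},
  {"dp":[1,-1,0],"angular":[0,0,0.128],"fingers":0.4},
  {"dp":[1,-1,0],"angular":[0,0,0.128],"fingers":0.4},
  {"dp":[1,-1,0],"angular":[0,0,0.128],"fingers":0.4},
  {"dp":[1,-1,0],"angular":[0,0,0.128],"fingers":0.4},
  {"dp":[1,-1,0],"angular":[0,0,0.128],"fingers":0.4},
])

```text
time: 3.65
tool_pos: [446.9, -14.2, 281.1]
tcp_rot: [180.0, 0.0, 1.8]
ft_force: [-0.9, -0.1, -0.0]
finger_gap: 50.9
grip_force: 0.0
```

Run:
```python
from h import *
np.set_printoptions(precision=2,suppress=True)
s=sense();print(s['time'],s['tool_pos'],s['tcp_rot'],s['finger_gap'])
P=camera_params('wrist');cv2.imwrite('pics/w2.png',snapshot('wrist'))
for l,z in(('clamp_handle',65),('clamp_hinge',39),('bay0',10),('red0',10),('dock',0),('blue0',0)):
    print(l,[(round(d['conf'],2),np.round(d['at']),np.round(onz('wrist',d['at'],z,P))) for d in pinpoint('wrist',l)])
```

```text
3.65 [446.88 -14.2  281.07] [179.99   0.03   1.75] 50.898545466875014
clamp_handle [(0.63, array([289.,  64.]), array([578.,  27.,  65.]))]
clamp_hinge [(0.95, array([292.,  10.]), array([655.,  29.,  39.]))]
bay0 [(0.93, array([249.,  88.]), array([556.,  86.,  10.])), (0.79, array([347.,  78.]), array([571., -44.,  10.])), (0.61, array([297.,  81.]), array([564.,  21.,  10.]))]
red0 [(0.95, array([251.,  85.]), array([560.,  84.,  10.])), (0.95, array([346.,  78.]), array([571., -42.,  10.])), (0.91, array([295.,  82.]), array([563.,  24.,  10.]))]
dock [(0.81, array([298.,  82.]), array([565.,  21.,   0.]))]
blue0 [(0.87, array([474., 189.]), array([ 426., -247.,    0.])), (0.85, array([535., 140.]), array([ 512., -355.,    0.])), (0.69, array([479.,  78.]), array([ 595., -239.,    0.])), (0.41, array([290.,  66.]), array([587.,  33.,   0.]))]
```

View pics/w2.png

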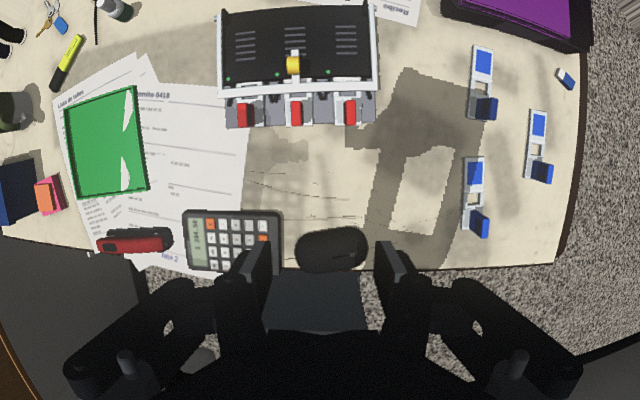

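The wrist view shows the dock (front edge at rows 85-90), red tabs at (243,115), (296,113) and (350,111), and the handle at (292,66). The tray is at (105,140) and the blue blades are at right. I'll go closer for the dock's yaw.

Emit:
step_arm([
  {"dp":[0.1,-0.1,0.2],"angular":[0,0,0],"fingers":0.6},
  {"dp":[0.2,-0.2,0.3],"angular":[0,0,0],"fingers":0.6},
  {"dp":[0.2,-0.2,0.3],"angular":[0,0,0],"fingers":0.6},
  {"dp":[0.2,-0.2,0.3],"angular":[0,0,0],"fingers":0.6},
  {"dp":[0.2,-0.2,0.3],"angular":[0,0,0],"fingers":0.6},
  {"dp":[0.2,-0.2,0.3],"angular":[0,0,0],"fingers":0.6},
  {"dp":[0.2,-0.2,0.3],"angular":[0,0,0],"fingers":0.6},
  {"dp":[0.2,-0.2,0.3],"angular":[0,0,0],"fingers":0.6},
])

```text
time: 5.0
tool_pos: [485.7, 28.2, 221.5]
tcp_rot: [180.0, -0.0, 1.9]
ft_force: [-0.6, -0.3, -0.3]
finger_gap: 34.3
grip_force: 0.0
```

Run:
```python
from h import *
np.set_printoptions(precision=1,suppress=True)
s=sense();print(s['time'],s['tool_pos'],s['tcp_rot'],s['finger_gap'])
P=camera_params('wrist');im=snapshot('wrist');cv2.imwrite('pics/w3.png',im);print(-P['R'].T@P['t'])
for l,z in(('clamp_handle',65),('clamp_hinge',39),('bay0',10),('red0',10),('dock',0),('tray',0)):
    print(l,[(round(d['conf'],2),np.round(d['at']),np.round(onz('wrist',d['at'],z,P))) for d in pinpoint('wrist',l)])
```

```text
5.0 [485.7  28.2 221.5] [180.   -0.    1.9] 34.345282343041625
[551.   29.8 362.8]
clamp_handle [(0.69, array([331.,  93.]), array([578.,  23.,  65.])), (0.43, array([604., 107.]), array([ 614., -340.,   65.])), (0.38, array([573., 174.]), array([ 518., -287.,   65.]))]
clamp_hinge [(0.63, array([330.,  25.]), array([655.,  25.,  39.]))]
bay0 [(0.86, array([271., 111.]), array([562.,  88.,  10.])), (0.78, array([388., 107.]), array([571., -44.,  10.])), (0.73, array([329., 108.]), array([566.,  22.,  10.]))]
red0 [(0.87, array([386., 107.]), array([571., -42.,  10.])), (0.64, array([329., 109.]), array([565.,  22.,  10.])), (0.62, array([273., 108.]), array([565.,  86.,  10.]))]
dock [(0.96, array([331., 108.]), array([567.,  20.,   0.]))]
tray [(0.55, array([101., 174.]), array([486., 345.,   0.])), (0.27, array([388., 105.]), array([575., -47.,   0.]))]
```

View pics/w3.png

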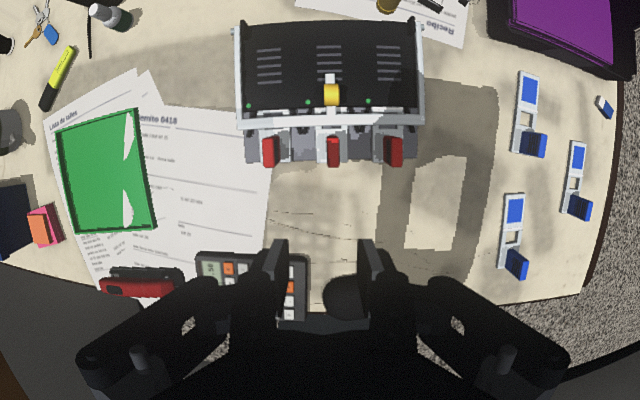

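```bash
cat >> h.py <<'E'
from scipy.optimize import minimize
from itertools import product
def box(x0,x1,y0,y1,z0,z1): return np.array(list(product((x0,x1),(y0,y1),(z0,z1))),float)
def tf(p,pose,z):
    c,s=np.cos(np.radians(pose[2])),np.sin(np.radians(pose[2]))
    return np.c_[pose[0]+c*p[:,0]-s*p[:,1],pose[1]+s*p[:,0]+c*p[:,1],p[:,2]+z]
def fit(mask,boxes,p0,z,P,cam='wrist',K=4):
    ys,xs=np.nonzero(mask);x0,x1,y0,y1=xs.min()-12,xs.max()+13,max(ys.min()-12,0),ys.max()+13
    M=cv2.resize(mask[y0:y1,max(x0,0):x1].astype(np.uint8),None,fx=K,fy=K,interpolation=0)>0; x0=max(x0,0)
    def cost(p):
        A=np.zeros(M.shape,np.uint8)
        for b in boxes:
            q=np.array([proj(cam,v,P) for v in tf(b,p,z)]); q=((q-[x0,y0]+.5)*K*16).astype(np.int32)
            cv2.fillConvexPoly(A,cv2.convexHull(q),1,shift=4)
        return 1-(M&(A>0)).sum()/max(1,(M|(A>0)).sum())
    best=None
    for d in (-4,0,4):
        r=minimize(cost,[p0[0],p0[1],p0[2]+d],method='Nelder-Mead',options=dict(initial_simplex=np.array([p0,p0,p0,p0],float)+[[0,0,d],[8,0,d],[0,8,d],[0,0,d+5]],xatol=.05,fatol=1e-4))
        if best is None or r.fun<best.fun: best=r
    return best.x,1-best.fun
TAB=box(-61,-31,-6,6,8,52)
def col(im,c):
    b,g,r=[im[...,i].astype(int) for i in range(3)]
    return {'red':(r>b+60)&(r>g+60),'blue':(b>r+55)&(b>g+30),'green':(g>b+40)&(g>r+40)}[c]
def comps(m,mn):
    k,l,st,ce=cv2.connectedComponentsWithStats(m.astype(np.uint8))
    return [(l==i,ce[i],st[i,4]) for i in range(1,k) if st[i,4]>=mn]
LABEL=None
E
python3 - <<'E'
from h import *
np.set_printoptions(precision=1,suppress=True)
P=camera_params('wrist');im=cv2.imread('pics/w3.png')
m=col(im,'red');m[:125]=0;m[170:]=0;m[:,:240]=0;m[:,420:]=0
tabs=[TAB+[0,y,10] for y in(64,0,-64)]
print('dock',fit(m,tabs,[567,21,2],0,P))
for k,a,n in comps(m,30):
    print(a,n,fit(k,[TAB],[*onz('wrist',a,40,P)[:2]+[46,0],2],10,P))
g=comps(col(im,'green'),2000)[0][0]
print('tray',fit(cv2.morphologyEx(g.astype(np.uint8),3,np.ones((31,31)))>0,[box(-82,82,-82,82,0,16)],[485,343,6],0,P))
mb=col(im,'blue');mb[:65]=0;mb[:,:480]=0
for k,a,n in comps(mb,60): print('blue',a,n,onz('wrist',a,8,P),onz('wrist',a,30,P))
E
```

```text
dock (array([567. ,  20.5,   2.2]), np.float64(0.5419015988259829))
[267.8 152.4] 314 (array([564.7,  83.6,   0.1]), np.float64(0.5530603258476442))
[332.8 150.9] 280 (array([567.3,  25.9,   9.7]), np.float64(0.6713770294648226))
[396.5 152. ] 283 (array([570.5, -42. ,   3.4]), np.float64(0.4576048509348156))
tray (array([483.3, 352.6,   6.8]), np.float64(0.935030059865794))
blue [529.2  89.9] 361 [ 618.4 -241.5    8. ] [ 614.2 -224.7   30. ]
blue [607.8 109.3] 99 [ 623.7 -422.1    8. ] [ 619.1 -394.    30. ]
blue [542.1 145.7] 156 [ 546.  -272.4    8. ] [ 546.3 -253.7   30. ]
blue [578.  157.1] 239 [ 538.2 -353.     8. ] [ 539.  -329.2   30. ]
blue [514.7 210.1] 347 [ 453.2 -238.5    8. ] [ 459.3 -221.9   30. ]
blue [588.5 210.9] 97 [ 455.3 -404.3    8. ] [ 461.3 -377.3   30. ]
blue [523.7 270.2] 125 [ 358.7 -283.3    8. ] [ 370.6 -263.8   30. ]
```

Run:
```python
from h import *
np.set_printoptions(precision=1,suppress=True)
P=camera_params('wrist');im=cv2.imread('pics/w3.png');r,g,b=[im[...,i].astype(float) for i in(2,1,0)]
m=(r>1.7*g)&(r>1.7*b)&(r>40);m[:120]=0;m[175:]=0;m[:,:240]=0;m[:,420:]=0
tabs=[TAB+[0,y,10] for y in(64,0,-64)]
d,i=fit(m,tabs,[567,21,2],0,P);print('dock',d,i)
o=cv2.resize(im[90:190,230:430],None,fx=4,fy=4)
for t in tabs:
    q=np.array([proj('wrist',v,P) for v in tf(t,d,0)]);cv2.polylines(o,[cv2.convexHull(((q-[230,90]+.5)*4).astype(np.int32))],1,(255,255,0))
for y in(64,0,-64):
  for a in([0,y,10],[-14,y,10],):
    q=proj('wrist',tf(np.array([a],float),d,0)[0],P);cv2.circle(o,tuple(((q-[230,90]+.5)*4).astype(int)),3,(0,255,0),-1)
q=np.array([proj('wrist',v,P) for v in tf(np.array([[0,102,32],[0,-102,32],[98,-102,32],[98,102,32.]]),d,0)]);cv2.polylines(o,[((q-[230,90]+.5)*4).astype(np.int32)],1,(0,255,0))
q=proj('wrist',tf(np.array([[10,0,65.]]),d,0)[0],P);cv2.circle(o,tuple(((q-[230,90]+.5)*4).astype(int)),3,(255,0,255),-1)
cv2.imwrite('pics/o3.png',o)
```

```text
dock [567.3  20.5   2.2] 0.6382452888476985
```

View pics/o3.png

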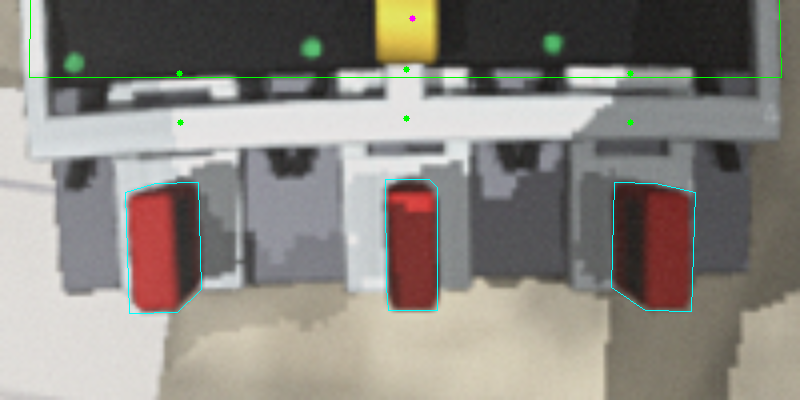

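The fitted dock model lands on the tabs and the hood edge: dock at (567.3, 20.5), yaw 2.2°. Next I grip the handle.

Emit:
step_arm([
  {"dp":[0.2,0.02,0.1],"angular":[0,0,-0.0017],"fingers":0.6},
  {"dp":[0.4,0.04,0.2],"angular":[0,0,-0.0017],"fingers":0.6},
  {"dp":[0.457,0.052,0.4],"angular":[0,0,-0.0017],"fingers":0.6},
  {"dp":[0.457,0.052,0.55],"angular":[0,0,-0.0017],"fingers":0.6},
  {"dp":[0.457,0.052,0.7],"angular":[0,0,-0.0017],"fingers":0.6},
  {"dp":[0.457,0.052,0.8],"angular":[0,0,-0.0017],"fingers":0.6},
  {"dp":[0.457,0.052,0.877],"angular":[0,0,-0.0017],"fingers":0.6},
  {"dp":[0.457,0.052,0.877],"angular":[0,0,-0.0017],"fingers":0.6},
])

```text
time: 6.35
tool_pos: [576.7, 21.0, 44.9]
tcp_rot: [-180.0, 0.1, 2.2]
ft_force: [0.6, -1.1, 0.2]
finger_gap: 34.2
grip_force: 0.0
```

Emit:
step_arm([
  {"dp":[0,0,0],"angular":[0,0,0],"fingers":0.8},
  {"dp":[0,0,0],"angular":[0,0,0],"fingers":0.9},
  {"dp":[0,0,0],"angular":[0,0,0],"fingers":1},
  {"dp":[0,0,0],"angular":[0,0,0],"fingers":1},
  {"dp":[0,0,0],"angular":[0,0,0],"fingers":1},
  {"dp":[0,0,0],"angular":[0,0,0],"fingers":1},
  {"dp":[0,0,0],"angular":[0,0,0],"fingers":1},
  {"dp":[0,0,0],"angular":[0,0,0],"fingers":1},
], newtons=30)

```text
time: 7.35
tool_pos: [578.1, 23.2, 47.1]
tcp_rot: [-179.8, -0.1, 2.2]
ft_force: [0.3, 9.7, -1.4]
finger_gap: 13.4
grip_force: 33.1
```

Emit:
step_arm([
  {"dp":[0.0255,-0.008,-0.061],"angular":[0,0,0],"fingers":1},
  {"dp":[0.06,-0.008,-0.117],"angular":[0,0,0],"fingers":1},
  {"dp":[0.1025,-0.008,-0.1675],"angular":[0,0,0],"fingers":1},
  {"dp":[0.153,-0.008,-0.21],"angular":[0,0,0],"fingers":1},
  {"dp":[0.209,-0.008,-0.2445],"angular":[0,0,0],"fingers":1},
  {"dp":[0.27,-0.008,-0.27],"angular":[0,0,0],"fingers":1},
  {"dp":[0.3345,-0.008,-0.2855],"angular":[0,0,0],"fingers":1},
  {"dp":[0.39,-0.008,-0.29],"angular":[0,0,0],"fingers":1},
])

```text
time: 8.35
tool_pos: [655.4, 28.1, 105.3]
tcp_rot: [-179.8, 0.0, 2.2]
ft_force: [-6.0, 11.4, 0.4]
finger_gap: 13.5
grip_force: 29.1
```

Emit:
step_arm([
  {"dp":[0.01,0,0],"angular":[0,0,0],"fingers":1},
  {"dp":[0.015,0,0],"angular":[0,0,0],"fingers":1},
  {"dp":[0.015,0,0],"angular":[0,0,0],"fingers":1},
  {"dp":[0.015,0,0],"angular":[0,0,0],"fingers":1},
  {"dp":[0.015,0,0],"angular":[0,0,0],"fingers":0.6},
  {"dp":[0.015,0,0],"angular":[0,0,0],"fingers":0.6},
  {"dp":[0.015,0,0],"angular":[0,0,0],"fingers":0.6},
  {"dp":[0.015,0,0],"angular":[0,0,0],"fingers":0.6},
])

```text
time: 9.35
tool_pos: [658.5, 25.3, 104.2]
tcp_rot: [180.0, -0.0, 2.2]
ft_force: [-0.1, -0.3, -1.1]
finger_gap: 34.3
grip_force: 0.0
```

Emit:
step_arm([
  {"dp":[0,0,-0.2],"angular":[0,0,0],"fingers":0.6},
  {"dp":[0,0,-0.4],"angular":[0,0,0],"fingers":0.6},
  {"dp":[-0.2,0,-0.58],"angular":[0,0,0],"fingers":0.6},
  {"dp":[-0.5,0,-0.58],"angular":[0,0,0],"fingers":0.6},
  {"dp":[-0.8,0,-0.58],"angular":[0,0,0],"fingers":0.6},
  {"dp":[-0.88,0,-0.58],"angular":[0,0,0],"fingers":0.6},
  {"dp":[-0.88,0,-0.58],"angular":[0,0,0],"fingers":0.6},
  {"dp":[-0.88,0,-0.58],"angular":[0,0,0],"fingers":0.6},
])

```text
time: 10.35
tool_pos: [483.3, 18.9, 220.4]
tcp_rot: [180.0, -0.1, 2.2]
ft_force: [-0.5, -0.2, 0.2]
finger_gap: 34.3
grip_force: 0.0
```

Run:
```python
from h import *
np.set_printoptions(precision=1,suppress=True)
s=sense();print(s['time'],s['tool_pos'],s['tcp_rot'])
P=camera_params('wrist');im=snapshot('wrist');cv2.imwrite('pics/w4.png',im)
r,g,b=[im[...,i].astype(float) for i in(2,1,0)]
m=(r>1.5*g)&(r>1.5*b)&(r>25);m[:120]=0;m[185:]=0;m[:,:240]=0;m[:,430:]=0
tabs=[TAB+[0,y,10] for y in(64,0,-64)]
print('dock',fit(m,tabs,[567,21,2],0,P))
for l,z in(('clamp_handle',123),('bay0',10),('red0',10)):
    print(l,[(round(d['conf'],2),np.round(d['at']),np.round(onz('wrist',d['at'],z,P))) for d in pinpoint('wrist',l)])
```

```text
10.35 [483.3  18.9 220.4] [180.   -0.1   2.2]
dock (array([567.1,  20. ,   2.2]), np.float64(0.7145582681150956))
clamp_handle []
bay0 [(0.95, array([382., 103.]), array([573., -46.,  10.])), (0.93, array([322., 106.]), array([566.,  21.,  10.])), (0.87, array([265., 107.]), array([563.,  86.,  10.]))]
red0 [(0.81, array([376., 102.]), array([574., -39.,  10.])), (0.8, array([264., 108.]), array([563.,  88.,  10.])), (0.69, array([322., 105.]), array([567.,  22.,  10.])), (0.44, array([265., 108.]), array([563.,  86.,  10.]))]
```

View pics/w4.png

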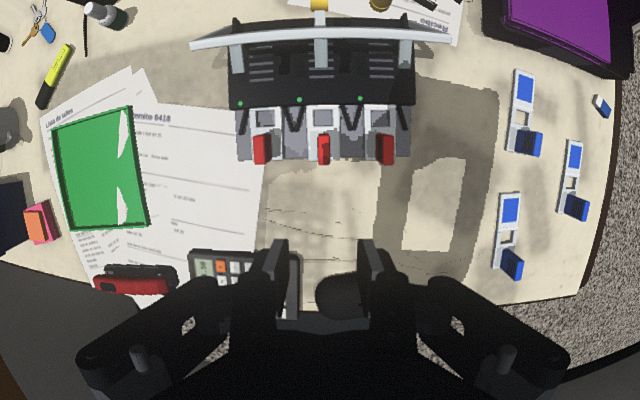

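The bar is up and the bays are free. Now I grip the left red tab.

Emit:
step_arm([
  {"dp":[0.1,-0.15,0.1],"angular":[0,0,0],"fingers":0.6},
  {"dp":[0.19,-0.317,0.3],"angular":[0,0,0],"fingers":0.6},
  {"dp":[0.19,-0.317,0.5],"angular":[0,0,0],"fingers":0.6},
  {"dp":[0.19,-0.317,0.7],"angular":[0,0,0],"fingers":0.6},
  {"dp":[0.19,-0.317,0.85],"angular":[0,0,0],"fingers":0.6},
  {"dp":[0.19,-0.317,0.967],"angular":[0,0,0],"fingers":0.6},
  {"dp":[0.19,-0.317,0.967],"angular":[0,0,0],"fingers":0.6},
  {"dp":[0.19,-0.317,0.967],"angular":[0,0,0],"fingers":0.6},
], newtons=60)

```text
time: 11.55
tool_pos: [518.8, 83.8, 27.3]
tcp_rot: [180.0, -0.0, 2.2]
ft_force: [-0.4, 0.8, 0.7]
finger_gap: 34.3
grip_force: 0.0
```

Emit:
step_arm([
  {"dp":[0,0,0],"angular":[0,0,0],"fingers":0.8},
  {"dp":[0,0,0],"angular":[0,0,0],"fingers":1},
  {"dp":[0,0,0],"angular":[0,0,0],"fingers":1},
  {"dp":[0,0,0],"angular":[0,0,0],"fingers":1},
  {"dp":[0,0,0],"angular":[0,0,0],"fingers":1},
  {"dp":[0,0,0],"angular":[0,0,0],"fingers":1},
  {"dp":[0,0,0],"angular":[0,0,0],"fingers":1},
  {"dp":[0,0,0],"angular":[0,0,0],"fingers":1},
])

```text
time: 12.55
tool_pos: [519.3, 83.9, 28.0]
tcp_rot: [-180.0, -0.2, 2.2]
ft_force: [0.3, 0.3, 6.0]
finger_gap: 11.2
grip_force: 58.9
```

Emit:
step_arm([
  {"dp":[-0.06,0,0],"angular":[0,0,0],"fingers":1},
  {"dp":[-0.13,0,0],"angular":[0,0,0],"fingers":1},
  {"dp":[-0.2,0,0],"angular":[0,0,0],"fingers":1},
  {"dp":[-0.27,0,0],"angular":[0,0,0],"fingers":1},
  {"dp":[-0.34,0,-0.01],"angular":[0,0,0],"fingers":1},
  {"dp":[-0.34,0,-0.15],"angular":[0,0,0],"fingers":1},
  {"dp":[-0.34,0,-0.3],"angular":[0,0,0],"fingers":1},
  {"dp":[-0.34,0,-0.4],"angular":[0,0,0],"fingers":1},
])

```text
time: 13.55
tool_pos: [449.6, 81.1, 107.6]
tcp_rot: [180.0, -0.0, 2.2]
ft_force: [1.0, 0.6, -1.1]
finger_gap: 11.1
grip_force: 63.0
```

Emit:
step_arm([
  {"dp":[0,-0.2,-0.1],"angular":[0,0,-0.006],"fingers":1},
  {"dp":[0,-0.4,-0.1],"angular":[0,0,-0.012],"fingers":1},
  {"dp":[0,-0.6,-0.1],"angular":[0,0,-0.018],"fingers":1},
  {"dp":[0,-0.8,-0.1],"angular":[0,0,-0.024],"fingers":1},
  {"dp":[0,-1,-0.1],"angular":[0,0,-0.024],"fingers":1},
  {"dp":[0,-1,-0.1],"angular":[0,0,-0.024],"fingers":1},
  {"dp":[0,-1,-0.1],"angular":[0,0,-0.024],"fingers":1},
  {"dp":[0,-1,-0.1],"angular":[0,0,-0.024],"fingers":1},
])

```text
time: 14.55
tool_pos: [442.2, 280.0, 126.3]
tcp_rot: [180.0, 0.0, 6.4]
ft_force: [-0.5, -0.1, -1.8]
finger_gap: 10.8
grip_force: 63.2
```

Run:
```python
from h import *
np.set_printoptions(precision=1,suppress=True)
s=sense();print(s['time'],s['tool_pos'],s['tcp_rot'],s['finger_gap'],s['grip_force'])
P=camera_params('wrist');im=snapshot('wrist');cv2.imwrite('pics/w5.png',im)
for l,z in(('tray',0),('red0',0)):
    print(l,[(round(d['conf'],2),np.round(d['at']),np.round(onz('wrist',d['at'],z,P))) for d in pinpoint('wrist',l)])
g=max(comps(col(im,'green'),500),key=lambda t:t[2])[0]
print('tray',fit(cv2.morphologyEx(g.astype(np.uint8),3,np.ones((31,31)))>0,[box(-82,82,-82,82,0,16)],[485,345,6],0,P))
```

```text
14.55 [442.2 280.  126.3] [180.    0.    6.4] 10.81576262518322 63.24535131454468
tray [(0.88, array([256., 141.]), array([485., 342.,   0.])), (0.7, array([531., 103.]), array([561.,  82.,   0.]))]
red0 [(0.89, array([322., 160.]), array([473., 283.,   0.])), (0.73, array([576., 113.]), array([568.,  13.,   0.])), (0.72, array([608., 119.]), array([577., -52.,   0.])), (0.37, array([592.,  32.]), array([676., -12.,   0.]))]
tray (array([482.7, 331.7,   7.5]), np.float64(0.629563335050014))
```

View pics/w5.png

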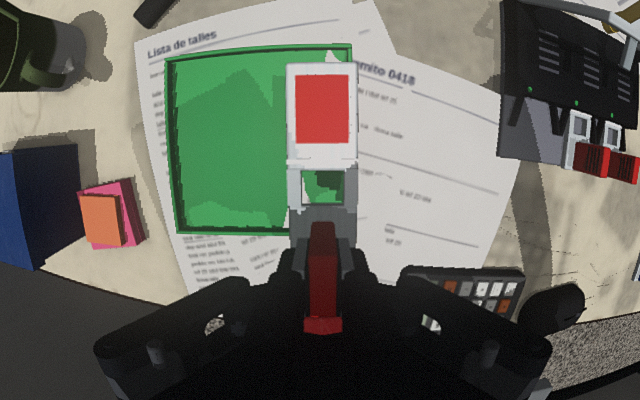

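The blade is held, and the tray shows corners at (167,59), (351,44) and (178,233).

Run:
```python
from h import *
P=camera_params('wrist')
q=[onz('wrist',p,16,P)[:2] for p in((165,58),(352,43),(178,234))]
print(np.round(q,1)); TL,TR,BL=q
print('c',(TR+BL)/2,'yaw',np.degrees(np.arctan2(*(TL-TR)[::-1]))-90,np.degrees(np.arctan2(*(TL-BL)[::-1])),np.linalg.norm(TL-TR),np.linalg.norm(TL-BL))
```

```text
[[554.9 430.7]
 [574.9 270.4]
 [394.5 410.7]]
c [484.70883335 340.567363  ] yaw 7.130065820761814 7.110072994590301 161.50694851173358 161.58795630868926
```

Emit:
step_arm([
  {"dp":[0.02,-0.2,0],"angular":[0,0,-0.004],"fingers":1},
  {"dp":[0.042,-0.4,0.05],"angular":[0,0,-0.004],"fingers":1},
  {"dp":[0.042,-0.517,0.15],"angular":[0,0,-0.004],"fingers":1},
  {"dp":[0.042,-0.517,0.3],"angular":[0,0,-0.004],"fingers":1},
  {"dp":[0.042,-0.517,0.4],"angular":[0,0,-0.004],"fingers":1},
  {"dp":[0.042,-0.517,0.48],"angular":[0,0,-0.004],"fingers":1},
  {"dp":[0.042,-0.517,0.515],"angular":[0,0,-0.004],"fingers":1},
  {"dp":[0.042,-0.517,0.515],"angular":[0,0,-0.004],"fingers":1},
])

```text
time: 15.7
tool_pos: [439.3, 384.5, 23.6]
tcp_rot: [-180.0, -0.0, 7.2]
ft_force: [0.2, -0.4, 0.2]
finger_gap: 11.2
grip_force: 63.3
```

Emit:
step_arm([
  {"dp":[0,0,0],"angular":[0,0,0],"fingers":0.8},
  {"dp":[0,0,0],"angular":[0,0,0],"fingers":0.65},
  {"dp":[0,0,0],"angular":[0,0,0],"fingers":0.6},
  {"dp":[0,0,0],"angular":[0,0,0],"fingers":0.6},
  {"dp":[0,0,-0.2],"angular":[0,0,0],"fingers":0.6},
  {"dp":[0,0,-0.4],"angular":[0,0,0],"fingers":0.6},
  {"dp":[0,0,-0.6],"angular":[0,0,0],"fingers":0.6},
  {"dp":[0,0,-0.6],"angular":[0,0,0],"fingers":0.6},
])

```text
time: 16.7
tool_pos: [441.4, 386.5, 148.3]
tcp_rot: [-179.8, -0.4, 7.2]
ft_force: [0.4, -0.5, -0.3]
finger_gap: 34.1
grip_force: 0.0
```

Run:
```python
from h import *
np.set_printoptions(precision=1,suppress=True)
s=sense();print(s['time'],s['tool_pos'],s['tcp_rot'],s['finger_gap'],s['grip_force'])
P=camera_params('wrist');im=snapshot('wrist');cv2.imwrite('pics/w6.png',im)
for l,z in(('tray',0),('red0',4)):
    print(l,[(round(d['conf'],2),np.round(d['at']),np.round(onz('wrist',d['at'],z,P))) for d in pinpoint('wrist',l)])
snapshot('top')
for l,z in(('red0',10),('blue0',0)):
    print(l,[(round(d['conf'],2),np.round(d['at']),np.round(onz('top',d['at'],z))) for d in pinpoint('top',l)])
```

```text
16.7 [441.4 386.5 148.3] [-179.8   -0.4    7.2] 34.06341565908507 0.0
tray [(0.62, array([374., 152.]), array([484., 343.,   0.]))]
red0 [(0.8, array([324., 146.]), array([484., 390.,   4.])), (0.66, array([616., 141.]), array([564.,   9.,   4.])), (0.53, array([639., 146.]), array([572., -56.,   4.]))]
red0 [(0.7, array([340., 210.]), array([570., -41.,  10.])), (0.59, array([321., 209.]), array([571.,  28.,  10.])), (0.54, array([217., 237.]), array([473., 394.,  10.])), (0.31, array([245., 175.]), array([695., 299.,  10.])), (0.15, array([232., 235.]), array([480., 342.,  10.]))]
blue0 [(0.76, array([396., 250.]), array([ 427., -236.,    0.])), (0.66, array([431., 227.]), array([ 508., -362.,    0.])), (0.66, array([394., 202.]), array([ 600., -234.,    0.]))]
```

Emit:
step_arm([
  {"dp":[0.02,0.25,0],"angular":[0,0,0.01],"fingers":0.6},
  {"dp":[0.05,0.5,0],"angular":[0,0,0.02],"fingers":0.6},
  {"dp":[0.1,0.75,0],"angular":[0,0,0.0272],"fingers":0.6},
  {"dp":[0.1,1,0],"angular":[0,0,0.0272],"fingers":0.6},
  {"dp":[0.1,1,0],"angular":[0,0,0.0272],"fingers":0.6},
  {"dp":[0.1,1,0],"angular":[0,0,0.0272],"fingers":0.6},
  {"dp":[0.1,1,0],"angular":[0,0,0.0272],"fingers":0.6},
  {"dp":[0.1,1,0],"angular":[0,0,0.0272],"fingers":0.6},
])

```text
time: 18.0
tool_pos: [483.7, 189.8, 143.3]
tcp_rot: [-180.0, 0.0, 2.4]
ft_force: [-0.7, 0.1, -0.1]
finger_gap: 34.3
grip_force: 0.0
```

Emit:
step_arm([
  {"dp":[0.05,0.3,0],"angular":[0,0,0],"fingers":0.6},
  {"dp":[0.1,0.6,0],"angular":[0,0,0],"fingers":0.6},
  {"dp":[0.156,0.848,0],"angular":[0,0,0],"fingers":0.6},
  {"dp":[0.156,0.848,0.2],"angular":[0,0,0],"fingers":0.6},
  {"dp":[0.156,0.848,0.4],"angular":[0,0,0],"fingers":0.6},
  {"dp":[0.156,0.848,0.55],"angular":[0,0,0],"fingers":0.6},
  {"dp":[0.156,0.848,0.58],"angular":[0,0,0],"fingers":0.6},
  {"dp":[0.156,0.848,0.58],"angular":[0,0,0],"fingers":0.6},
])

```text
time: 19.0
tool_pos: [522.4, 21.1, 27.9]
tcp_rot: [-180.0, -0.0, 2.4]
ft_force: [0.0, 0.0, 0.0]
finger_gap: 34.2
grip_force: 0.0
```

Emit:
step_arm([
  {"dp":[0,0,0],"angular":[0,0,0],"fingers":0.8},
  {"dp":[0,0,0],"angular":[0,0,0],"fingers":1},
  {"dp":[0,0,0],"angular":[0,0,0],"fingers":1},
  {"dp":[0,0,0],"angular":[0,0,0],"fingers":1},
  {"dp":[0,0,0],"angular":[0,0,0],"fingers":1},
  {"dp":[0,0,0],"angular":[0,0,0],"fingers":1},
  {"dp":[0,0,0],"angular":[0,0,0],"fingers":1},
  {"dp":[0,0,0],"angular":[0,0,0],"fingers":1},
])

```text
time: 20.0
tool_pos: [523.7, 20.7, 29.4]
tcp_rot: [180.0, -0.2, 2.3]
ft_force: [-0.5, 0.7, 7.1]
finger_gap: 11.4
grip_force: 59.6
```

Emit:
step_arm([
  {"dp":[-0.06,0,0],"angular":[0,0,0],"fingers":1},
  {"dp":[-0.13,0,0],"angular":[0,0,0],"fingers":1},
  {"dp":[-0.2,0,0],"angular":[0,0,0],"fingers":1},
  {"dp":[-0.27,0,0],"angular":[0,0,0],"fingers":1},
  {"dp":[-0.34,0,-0.01],"angular":[0,0,0],"fingers":1},
  {"dp":[-0.34,0,-0.15],"angular":[0,0,0],"fingers":1},
  {"dp":[-0.34,0,-0.3],"angular":[0,0,0],"fingers":1},
  {"dp":[-0.34,0,-0.4],"angular":[0,0,0],"fingers":1},
])

```text
time: 21.0
tool_pos: [454.0, 17.8, 108.9]
tcp_rot: [180.0, -0.1, 2.3]
ft_force: [0.4, 0.2, -0.7]
finger_gap: 11.2
grip_force: 58.5
```

Emit:
step_arm([
  {"dp":[0,-0.2,-0.075],"angular":[0,0,-0.006],"fingers":1},
  {"dp":[0,-0.4,-0.075],"angular":[0,0,-0.012],"fingers":1},
  {"dp":[0,-0.6,-0.075],"angular":[0,0,-0.018],"fingers":1},
  {"dp":[0,-0.8,-0.075],"angular":[0,0,-0.026],"fingers":1},
  {"dp":[0,-1,-0.075],"angular":[0,0,-0.026],"fingers":1},
  {"dp":[0,-1,-0.075],"angular":[0,0,-0.026],"fingers":1},
  {"dp":[0,-1,-0.075],"angular":[0,0,-0.026],"fingers":1},
  {"dp":[0,-1,-0.075],"angular":[0,0,-0.026],"fingers":1},
])

```text
time: 22.0
tool_pos: [445.9, 216.7, 122.4]
tcp_rot: [180.0, 0.0, 6.9]
ft_force: [0.7, -0.7, -0.5]
finger_gap: 11.3
grip_force: 58.7
```

Emit:
step_arm([
  {"dp":[0.03,-0.2,0],"angular":[0,0,0],"fingers":1},
  {"dp":[0.068,-0.4,0],"angular":[0,0,0],"fingers":1},
  {"dp":[0.068,-0.586,0.05],"angular":[0,0,0],"fingers":1},
  {"dp":[0.068,-0.586,0.2],"angular":[0,0,0],"fingers":1},
  {"dp":[0.068,-0.586,0.35],"angular":[0,0,0],"fingers":1},
  {"dp":[0.068,-0.586,0.45],"angular":[0,0,0],"fingers":1},
  {"dp":[0.068,-0.586,0.5],"angular":[0,0,0],"fingers":1},
  {"dp":[0.068,-0.586,0.5],"angular":[0,0,0],"fingers":1},
])

```text
time: 23.0
tool_pos: [446.1, 335.6, 23.5]
tcp_rot: [-180.0, -0.1, 7.0]
ft_force: [0.9, 0.5, -0.0]
finger_gap: 11.4
grip_force: 60.1
```

Emit:
step_arm([
  {"dp":[0,0,0],"angular":[0,0,0],"fingers":0.8},
  {"dp":[0,0,0],"angular":[0,0,0],"fingers":0.65},
  {"dp":[0,0,0],"angular":[0,0,0],"fingers":0.6},
  {"dp":[0,0,0],"angular":[0,0,0],"fingers":0.6},
  {"dp":[0,0,-0.2],"angular":[0,0,0],"fingers":0.6},
  {"dp":[0,0,-0.4],"angular":[0,0,0],"fingers":0.6},
  {"dp":[0,0,-0.6],"angular":[0,0,0],"fingers":0.6},
  {"dp":[0,0,-0.6],"angular":[0,0,0],"fingers":0.6},
])

```text
time: 24.0
tool_pos: [447.7, 337.3, 147.1]
tcp_rot: [-179.8, -0.4, 7.0]
ft_force: [-0.7, -0.6, -0.3]
finger_gap: 34.1
grip_force: 0.0
```

Emit:
step_arm([
  {"dp":[0.02,0.25,0],"angular":[0,0,0.01],"fingers":0.6},
  {"dp":[0.05,0.5,0],"angular":[0,0,0.02],"fingers":0.6},
  {"dp":[0.1,0.75,0],"angular":[0,0,0.027],"fingers":0.6},
  {"dp":[0.1,1,0],"angular":[0,0,0.027],"fingers":0.6},
  {"dp":[0.1,1,0],"angular":[0,0,0.027],"fingers":0.6},
  {"dp":[0.1,1,0],"angular":[0,0,0.027],"fingers":0.6},
  {"dp":[0.1,1,0],"angular":[0,0,0.027],"fingers":0.6},
  {"dp":[0.1,1,0],"angular":[0,0,0.027],"fingers":0.6},
])

```text
time: 25.0
tool_pos: [489.2, 140.7, 142.3]
tcp_rot: [-180.0, 0.0, 2.2]
ft_force: [0.3, 0.1, -0.8]
finger_gap: 34.1
grip_force: 0.0
```

Emit:
step_arm([
  {"dp":[0.05,0.3,0],"angular":[0,0,0],"fingers":0.6},
  {"dp":[0.1,0.6,0],"angular":[0,0,0],"fingers":0.6},
  {"dp":[0.137,0.926,0],"angular":[0,0,0],"fingers":0.6},
  {"dp":[0.137,0.926,0.15],"angular":[0,0,0],"fingers":0.6},
  {"dp":[0.137,0.926,0.3],"angular":[0,0,0],"fingers":0.6},
  {"dp":[0.137,0.926,0.45],"angular":[0,0,0],"fingers":0.6},
  {"dp":[0.137,0.926,0.58],"angular":[0,0,0],"fingers":0.6},
  {"dp":[0.137,0.926,0.58],"angular":[0,0,0],"fingers":0.6},
])

```text
time: 26.0
tool_pos: [521.6, -43.4, 24.2]
tcp_rot: [-179.9, 0.3, 2.2]
ft_force: [-0.6, 0.0, 0.3]
finger_gap: 33.8
grip_force: 0.0
```

Emit:
step_arm([
  {"dp":[0,0,0],"angular":[0,0,0],"fingers":0.8},
  {"dp":[0,0,0],"angular":[0,0,0],"fingers":1},
  {"dp":[0,0,0],"angular":[0,0,0],"fingers":1},
  {"dp":[0,0,0],"angular":[0,0,0],"fingers":1},
  {"dp":[0,0,0],"angular":[0,0,0],"fingers":1},
  {"dp":[0,0,0],"angular":[0,0,0],"fingers":1},
  {"dp":[0,0,0],"angular":[0,0,0],"fingers":1},
  {"dp":[0,0,0],"angular":[0,0,0],"fingers":1},
])

```text
time: 27.0
tool_pos: [525.0, -44.2, 28.1]
tcp_rot: [-180.0, -0.1, 2.2]
ft_force: [-1.8, 4.1, 6.4]
finger_gap: 11.3
grip_force: 60.2
```

Emit:
step_arm([
  {"dp":[-0.06,0,0],"angular":[0,0,0],"fingers":1},
  {"dp":[-0.13,0,0],"angular":[0,0,0],"fingers":1},
  {"dp":[-0.2,0,0],"angular":[0,0,0],"fingers":1},
  {"dp":[-0.27,0,0],"angular":[0,0,0],"fingers":1},
  {"dp":[-0.34,0,-0.01],"angular":[0,0,0],"fingers":1},
  {"dp":[-0.34,0,-0.15],"angular":[0,0,0],"fingers":1},
  {"dp":[-0.34,0,-0.3],"angular":[0,0,0],"fingers":1},
  {"dp":[-0.34,0,-0.4],"angular":[0,0,0],"fingers":1},
])

```text
time: 28.0
tool_pos: [455.3, -47.4, 107.6]
tcp_rot: [180.0, -0.0, 2.1]
ft_force: [0.9, -0.2, -0.6]
finger_gap: 11.0
grip_force: 59.0
```

Emit:
step_arm([
  {"dp":[0,-0.2,-0.075],"angular":[0,0,-0.006],"fingers":1},
  {"dp":[0,-0.4,-0.075],"angular":[0,0,-0.012],"fingers":1},
  {"dp":[0,-0.6,-0.075],"angular":[0,0,-0.018],"fingers":1},
  {"dp":[0,-0.8,-0.075],"angular":[0,0,-0.027],"fingers":1},
  {"dp":[0,-1,-0.075],"angular":[0,0,-0.027],"fingers":1},
  {"dp":[0,-1,-0.075],"angular":[0,0,-0.027],"fingers":1},
  {"dp":[0,-1,-0.075],"angular":[0,0,-0.027],"fingers":1},
  {"dp":[0,-1,-0.075],"angular":[0,0,-0.027],"fingers":1},
])

```text
time: 29.0
tool_pos: [448.2, 151.8, 121.3]
tcp_rot: [180.0, 0.0, 6.9]
ft_force: [0.9, 0.2, -1.7]
finger_gap: 11.3
grip_force: 59.1
```

Emit:
step_arm([
  {"dp":[0.03,-0.25,0],"angular":[0,0,0],"fingers":1},
  {"dp":[0.097,-0.5,0],"angular":[0,0,0],"fingers":1},
  {"dp":[0.097,-0.669,0.05],"angular":[0,0,0],"fingers":1},
  {"dp":[0.097,-0.669,0.2],"angular":[0,0,0],"fingers":1},
  {"dp":[0.097,-0.669,0.35],"angular":[0,0,0],"fingers":1},
  {"dp":[0.097,-0.669,0.45],"angular":[0,0,0],"fingers":1},
  {"dp":[0.097,-0.669,0.5],"angular":[0,0,0],"fingers":1},
  {"dp":[0.097,-0.669,0.5],"angular":[0,0,0],"fingers":1},
])

```text
time: 30.0
tool_pos: [452.0, 287.4, 22.0]
tcp_rot: [180.0, -0.0, 6.9]
ft_force: [0.0, -0.0, 0.0]
finger_gap: 11.4
grip_force: 60.8
```

Emit:
step_arm([
  {"dp":[0,0,0],"angular":[0,0,0],"fingers":0.8},
  {"dp":[0,0,0],"angular":[0,0,0],"fingers":0.65},
  {"dp":[0,0,0],"angular":[0,0,0],"fingers":0.6},
  {"dp":[0,0,0],"angular":[0,0,0],"fingers":0.6},
  {"dp":[0,0,-0.2],"angular":[0,0,0],"fingers":0.6},
  {"dp":[0,0,-0.4],"angular":[0,0,0],"fingers":0.6},
  {"dp":[0,0,-0.6],"angular":[0,0,0],"fingers":0.6},
  {"dp":[0,0,-0.6],"angular":[0,0,0],"fingers":0.6},
])

```text
time: 31.0
tool_pos: [453.8, 289.4, 145.9]
tcp_rot: [-179.8, -0.4, 7.0]
ft_force: [0.9, 0.3, -0.5]
finger_gap: 34.4
grip_force: 0.0
```

Run:
```python
from h import *
np.set_printoptions(precision=1,suppress=True)
s=sense();print(s['time'],s['tool_pos'],s['tcp_rot'],s['finger_gap'],s['grip_force'])
P=camera_params('wrist');im=snapshot('wrist');cv2.imwrite('pics/w7.png',im)
snapshot('top')
for l,z in(('red0',10),('blue0',0)):
    print(l,[(round(d['conf'],2),np.round(d['at']),np.round(onz('top',d['at'],z))) for d in pinpoint('top',l)])
```

```text
31.0 [453.8 289.4 145.9] [-179.8   -0.4    7. ] 34.412891626755496 0.0
red0 [(0.64, array([245., 230.]), array([498., 297.,  10.])), (0.19, array([396., 203.]), array([ 594., -240.,   10.]))]
blue0 [(0.73, array([396., 203.]), array([ 595., -238.,    0.])), (0.62, array([431., 229.]), array([ 501., -362.,    0.])), (0.54, array([399., 251.]), array([ 423., -249.,    0.]))]
```

View pics/w7.png

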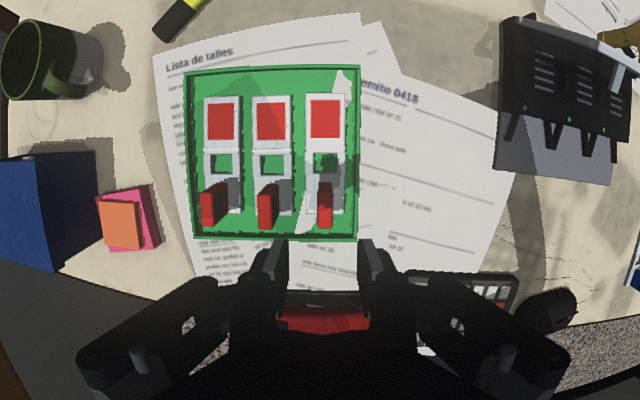

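All three red blades lie flat in the tray with tabs up, at (220,150), (270,150) and (325,150), and the bays are empty. On to the blue ones.

Emit:
step_arm([
  {"dp":[0,0.25,-0.1],"angular":[0,0,0.01],"fingers":0.6},
  {"dp":[0,0.5,-0.2],"angular":[0,0,0.02],"fingers":0.6},
  {"dp":[0,0.75,-0.3],"angular":[0,0,0.03],"fingers":0.6},
  {"dp":[0,1,-0.4],"angular":[0,0,0.039],"fingers":0.6},
  {"dp":[0,1,-0.4],"angular":[0,0,0.039],"fingers":0.6},
  {"dp":[0,1,-0.4],"angular":[0,0,0.039],"fingers":0.6},
  {"dp":[0,1,-0.4],"angular":[0,0,0.039],"fingers":0.6},
  {"dp":[0,1,-0.4],"angular":[0,0,0.039],"fingers":0.6},
])

```text
time: 32.2
tool_pos: [475.1, 90.5, 220.6]
tcp_rot: [-180.0, 0.1, 0.1]
ft_force: [-0.0, -0.2, -0.3]
finger_gap: 33.8
grip_force: 0.0
```

Emit:
step_arm([
  {"dp":[-0.05,0.25,0],"angular":[0,0,0],"fingers":0.6},
  {"dp":[-0.1,0.5,0],"angular":[0,0,0],"fingers":0.6},
  {"dp":[-0.15,0.75,0],"angular":[0,0,0],"fingers":0.6},
  {"dp":[-0.2,1,0],"angular":[0,0,0],"fingers":0.6},
  {"dp":[-0.2,1,0],"angular":[0,0,0],"fingers":0.6},
  {"dp":[-0.2,1,0],"angular":[0,0,0],"fingers":0.6},
  {"dp":[-0.2,1,0],"angular":[0,0,0],"fingers":0.6},
  {"dp":[-0.2,1,0],"angular":[0,0,0],"fingers":0.6},
])

```text
time: 33.2
tool_pos: [435.9, -109.3, 221.5]
tcp_rot: [-180.0, 0.0, 0.1]
ft_force: [-0.7, 0.2, -0.0]
finger_gap: 34.2
grip_force: 0.0
```

Emit:
step_arm([
  {"dp":[0,0.25,0],"angular":[0,0,0],"fingers":0.6},
  {"dp":[0,0.5,0],"angular":[0,0,0],"fingers":0.6},
  {"dp":[0,0.75,0],"angular":[0,0,0],"fingers":0.6},
  {"dp":[0,0.8,0],"angular":[0,0,0],"fingers":0.6},
  {"dp":[0,0.8,0],"angular":[0,0,0],"fingers":0.6},
  {"dp":[0,0.8,0],"angular":[0,0,0],"fingers":0.6},
  {"dp":[0,0.8,0],"angular":[0,0,0],"fingers":0.6},
  {"dp":[0,0.8,0],"angular":[0,0,0],"fingers":0.6},
])

```text
time: 34.2
tool_pos: [435.8, -269.7, 221.7]
tcp_rot: [180.0, -0.0, 0.0]
ft_force: [0.2, 0.3, -0.6]
finger_gap: 34.0
grip_force: 0.0
```

```bash
cat >> h.py <<'E'
def blues():
    """poses of blue blades lying on the desk, from the wrist camera: label patch + tab colour fit"""
    s=sense();P=camera_params('wrist');im=snapshot('wrist')
    ms=masks_of('wrist','blue0');out=[]
    pp=pinpoint('wrist','blue0')
    B,G,R=[im[...,i].astype(float) for i in range(3)];bl=(B>1.6*R)&(B>1.25*G)&(B>35)
    lb=comps(col(im,'blue')|bl,40)
    for d in pp:
        if d['conf']<.35: continue
        o=onz('wrist',d['at'],0,P)
        # blue pixels within 75 mm of origin
        ys,xs=np.nonzero(bl);w=np.array([onz('wrist',(x,y),8,P)[:2] for x,y in zip(xs,ys)])
        k=np.hypot(*(w-o[:2]).T)<85
        m=np.zeros(bl.shape,bool);m[ys[k],xs[k]]=1
        x,i=fit(m,[TAB,box(9,44,-13,13,8,8.2)],[o[0],o[1],0],0,P)
        print(round(d['conf'],2),d['at'],o[:2].round(),'fit',x.round(1),round(i,2),'grasp',tf(np.array([[-46,0,0.]]),x,0)[0][:2].round(1))
        out.append(x)
    return s,P,im,out
def draw(im,P,poses,f,K=2,z=0):
    o=cv2.resize(im,None,fx=K,fy=K)
    for p in poses:
        for b in(TAB,box(9,44,-13,13,8,8.2),box(-62,50,-18,18,0,8)):
            q=np.array([proj('wrist',v,P) for v in tf(b,p,z)]);cv2.polylines(o,[cv2.convexHull(((q+.5)*K).astype(np.int32))],1,(0,255,255))
    cv2.imwrite(f,o[:600,-800:])
E
python3 - <<'E'
from h import *
s,P,im,o=blues();print(s['time'],s['tool_pos'],s['tcp_rot'],s['ft_force']);cv2.imwrite('pics/w8.png',im)
draw(im,P,o,'pics/o8.png')
E
```

```text
0.96 [395.0, 113.1] [ 512. -356.] fit [ 5.125e+02 -3.545e+02  2.000e-01] 0.69 grasp [ 466.5 -354.6]
0.95 [299.1, 187.1] [ 423. -243.] fit [ 426.1 -242.3    5.2] 0.78 grasp [ 380.3 -246.5]
0.81 [295.4, 43.4] [ 595. -239.] fit [ 592.4 -241.    -4.1] 0.79 grasp [ 546.5 -237.7]
34.2 [ 435.81025799 -269.68729465  221.65797925] [ 1.79992654e+02 -1.62729119e-02  4.76821948e-02] [ 0.18598533  0.30833102 -0.59729129]
```

View pics/o8.png

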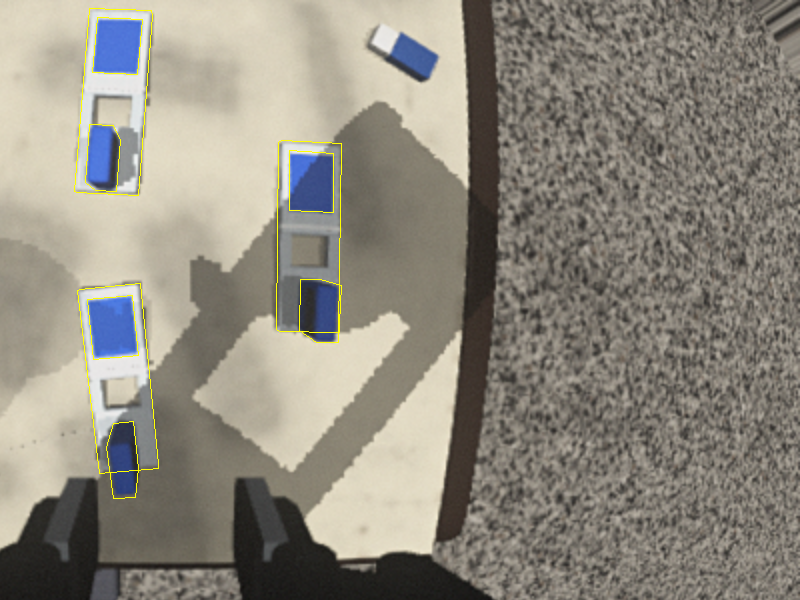

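The overlays match all three blue blades (fits 0.69-0.79). First I take the back-left one at (592,-241), yaw -4.1°.

Emit:
step_arm([
  {"dp":[0.2,-0.06,0.1],"angular":[0,0,0.0228],"fingers":0.6},
  {"dp":[0.4,-0.12,0.2],"angular":[0,0,0.0228],"fingers":0.6},
  {"dp":[0.5535,-0.16,0.3],"angular":[0,0,0.0228],"fingers":0.6},
  {"dp":[0.5535,-0.16,0.5],"angular":[0,0,0.0228],"fingers":0.6},
  {"dp":[0.5535,-0.16,0.7],"angular":[0,0,0.0228],"fingers":0.6},
  {"dp":[0.5535,-0.16,0.85],"angular":[0,0,0.0228],"fingers":0.6},
  {"dp":[0.5535,-0.16,0.95],"angular":[0,0,0.0228],"fingers":0.6},
  {"dp":[0.5535,-0.16,1],"angular":[0,0,0.0228],"fingers":0.6},
])

```text
time: 35.35
tool_pos: [545.9, -238.3, 20.5]
tcp_rot: [-180.0, 0.1, -4.1]
ft_force: [0.3, -0.1, -0.3]
finger_gap: 34.1
grip_force: 0.0
```

Emit:
step_arm([
  {"dp":[0,0,0.02],"angular":[0,0,0],"fingers":0.6},
  {"dp":[0,0,0.02],"angular":[0,0,0],"fingers":0.8},
  {"dp":[0,0,0.02],"angular":[0,0,0],"fingers":1},
  {"dp":[0,0,0.02],"angular":[0,0,0],"fingers":1},
  {"dp":[0,0,0.02],"angular":[0,0,0],"fingers":1},
  {"dp":[0,0,0.02],"angular":[0,0,0],"fingers":1},
  {"dp":[0,0,0.02],"angular":[0,0,0],"fingers":1},
  {"dp":[0,0,0.02],"angular":[0,0,0],"fingers":1},
])

```text
time: 36.35
tool_pos: [547.1, -239.0, 18.7]
tcp_rot: [180.0, -0.1, -4.1]
ft_force: [-0.8, -0.2, 6.2]
finger_gap: 11.0
grip_force: 59.5
```

Emit:
step_arm([
  {"dp":[0,0,-0.15],"angular":[0,0,0],"fingers":1},
  {"dp":[0,0,-0.35],"angular":[0,0,0],"fingers":1},
  {"dp":[-0.1,-0.2,-0.4],"angular":[0,0,-0.01],"fingers":1},
  {"dp":[-0.2,-0.45,-0.4],"angular":[0,0,-0.02],"fingers":1},
  {"dp":[-0.35,-0.7,-0.4],"angular":[0,0,-0.03],"fingers":1},
  {"dp":[-0.5,-0.9,-0.4],"angular":[0,0,-0.035],"fingers":1},
  {"dp":[-0.5,-1,-0.4],"angular":[0,0,-0.035],"fingers":1},
  {"dp":[-0.5,-1,-0.4],"angular":[0,0,-0.035],"fingers":1},
])

```text
time: 37.35
tool_pos: [460.6, -30.6, 97.5]
tcp_rot: [-180.0, -0.0, 2.3]
ft_force: [0.2, -0.2, 0.0]
finger_gap: 11.1
grip_force: 58.7
```

Emit:
step_arm([
  {"dp":[-0.06,-0.25,0],"angular":[0,0,0],"fingers":1},
  {"dp":[-0.1145,-0.45,0],"angular":[0,0,0],"fingers":1},
  {"dp":[-0.1145,-0.562,0],"angular":[0,0,0],"fingers":1},
  {"dp":[-0.1145,-0.562,0.1],"angular":[0,0,0],"fingers":1},
  {"dp":[-0.1145,-0.562,0.2],"angular":[0,0,0],"fingers":1},
  {"dp":[-0.1145,-0.562,0.3],"angular":[0,0,0],"fingers":1},
  {"dp":[-0.1145,-0.562,0.3425],"angular":[0,0,0],"fingers":1},
  {"dp":[-0.1145,-0.562,0.3425],"angular":[0,0,0],"fingers":1},
])

```text
time: 38.35
tool_pos: [433.9, 79.2, 28.9]
tcp_rot: [180.0, 0.0, 2.1]
ft_force: [-0.0, 0.3, -0.5]
finger_gap: 10.8
grip_force: 59.1
```

```bash
cat >> h.py <<'E'
DOCK=[567.3,21,2.2]
def drawdock(im,P,f,bl=None,crop=(150,0,400,270),K=2):
    o=cv2.resize(im,None,fx=K,fy=K)
    def pl(pts,c,pose=DOCK,z=0):
        q=np.array([proj('wrist',v,P) for v in tf(np.array(pts,float),pose,z)]);cv2.polylines(o,[((q+.5)*K).astype(np.int32)],1,c)
    pl([[0,102,32],[0,-102,32],[98,-102,32],[98,102,32]],(0,255,0))
    for y in(64,0,-64): pl([[-60,y+19.5,10],[0,y+19.5,10],[0,y-19.5,10],[-60,y-19.5,10]],(0,255,0))
    if bl is not None: pl([[50,18,8],[50,-18,8],[0,-18,8],[0,18,8],[0,-18,8],[-62,-18,8],[-62,18,8]],(0,255,255),bl[:3],bl[3])
    x,y,w,h=[v*K for v in crop];cv2.imwrite(f,o[y:y+h,x:x+w])
E
python3 - <<'E'
from h import *
s=sense();P=camera_params('wrist');im=snapshot('wrist');cv2.imwrite('pics/w9.png',im);p=s['tool_pos'];print(s['time'],p,s['tcp_rot'],s['grip_force'])
y=s['tcp_rot'][2];c=tf(np.array([[46.,0,0]]),[p[0],p[1],y],0)[0]
drawdock(im,P,'pics/o9.png',[c[0],c[1],y,p[2]-17.7])
E
```

```text
38.35 [433.92916096  79.16292215  28.94339183] [1.79990675e+02 2.67027520e-02 2.14544356e+00] 59.14199888706207
```

View pics/o9.png

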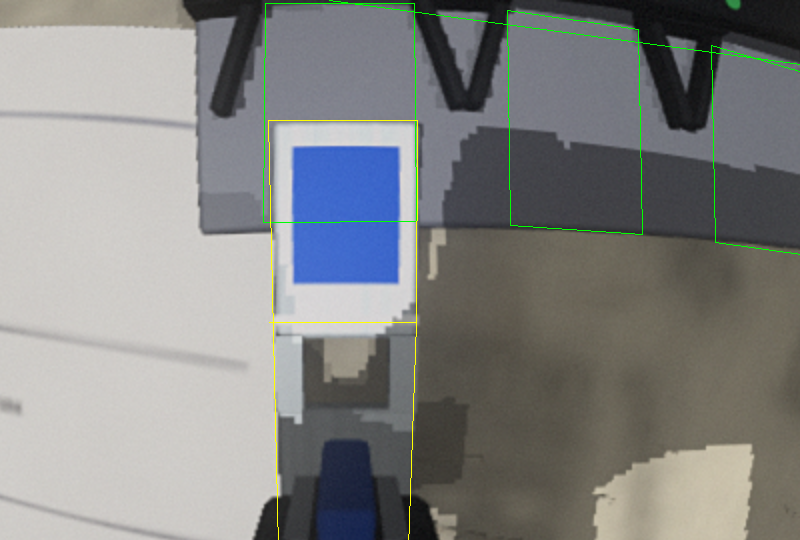

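The blade sits in line with the left bay, and its outline matches the held-blade model. I insert it most of the way and look.

Emit:
step_arm([
  {"dp":[0.05,0,0],"angular":[0,0,0],"fingers":1},
  {"dp":[0.1,0,0],"angular":[0,0,0],"fingers":1},
  {"dp":[0.15,0,0],"angular":[0,0,0],"fingers":1},
  {"dp":[0.2,0,0],"angular":[0,0,0],"fingers":1},
  {"dp":[0.25,0,0],"angular":[0,0,0],"fingers":1},
  {"dp":[0.31,0,0],"angular":[0,0,0],"fingers":1},
  {"dp":[0.37,0,0],"angular":[0,0,0],"fingers":1},
  {"dp":[0.4,0,0],"angular":[0,0,0],"fingers":1},
])

```text
time: 39.4
tool_pos: [514.1, 83.4, 28.7]
tcp_rot: [-179.9, 0.1, 2.2]
ft_force: [-3.7, 4.9, -0.6]
finger_gap: 11.1
grip_force: 59.3
```

Run:
```python
from h import *
s=sense();P=camera_params('wrist');im=snapshot('wrist');cv2.imwrite('pics/w10.png',im);p=s['tool_pos'];print(s['time'],p,s['tcp_rot'],s['grip_force'],s['ft_force'])
y=s['tcp_rot'][2];c=tf(np.array([[46.,0,0]]),[p[0],p[1],y],0)[0];print(c)
drawdock(im,P,'pics/o10.png',[c[0],c[1],y,p[2]-17.7],crop=(220,80,200,150),K=4)
```

```text
39.4 [514.12502614  83.36358005  28.73711333] [-1.79948838e+02  5.39200429e-02  2.20595857e+00] 59.25531506538391 [-3.71279837  4.92267055 -0.56214694]
[560.0909364   85.13419957   0.        ]
```

View pics/o10.png

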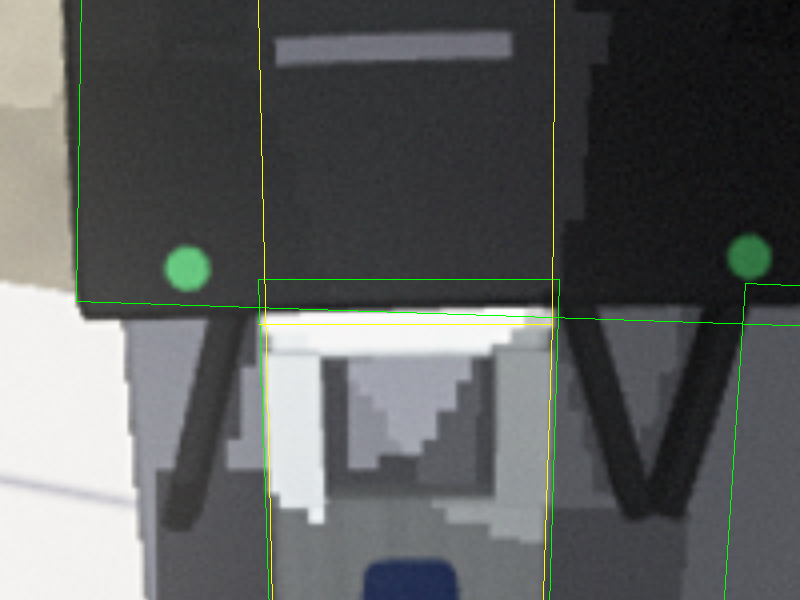

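Run:
```python
from h import *
np.set_printoptions(precision=1,suppress=True)
P=camera_params('wrist')
for q in((82,318),(150,318),(560,309),(730,305),(68,200)):
    print(q,onz('wrist',(220+q[0]/4-.5,80+q[1]/4-.5),32,P))
# slot edges of cheeks etc.; vent slits parallel to y
for q in((276,53),(512,46)): print('vent',onz('wrist',(220+q[0]/4,80+q[1]/4),32,P))
im=cv2.imread('pics/w10.png');cv2.imwrite('pics/c10.png',cv2.resize(im[0:200,160:480],(800,500),interpolation=2))
```

```text
(82, 318) [562.  122.3  32. ]
(150, 318) [562.2 114.2  32. ]
(560, 309) [564.7  67.9  32. ]
(730, 305) [566.3  48.3  32. ]
(68, 200) [575.6 124.   32. ]
vent [592.  100.4  32. ]
vent [593.7  74.5  32. ]
```

View pics/c10.png

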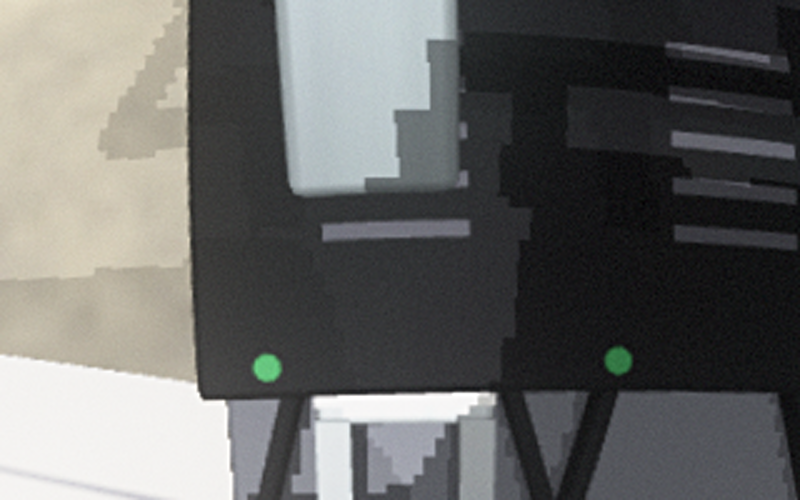

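Hood edge and vents give a dock yaw of 3.4° and origin (568.0, 20.5). The white line still has about 3.5 mm to go. I finish it and release.

Emit:
step_arm([
  {"dp":[0.008,-0.006,0],"angular":[0,0,-0.006],"fingers":1},
  {"dp":[0.018,-0.006,0.002],"angular":[0,0,-0.006],"fingers":1},
  {"dp":[0.018,-0.006,0.004],"angular":[0,0,-0.006],"fingers":1},
  {"dp":[0.018,-0.006,0.004],"angular":[0,0,-0.006],"fingers":1},
  {"dp":[0.018,-0.006,0.004],"angular":[0,0,-0.006],"fingers":0.8},
  {"dp":[0.018,-0.006,0.004],"angular":[0,0,-0.006],"fingers":0.65},
  {"dp":[0.018,-0.006,0.004],"angular":[0,0,-0.006],"fingers":0.6},
  {"dp":[0.018,-0.006,0.004],"angular":[0,0,-0.006],"fingers":0.6},
])

```text
time: 40.45
tool_pos: [517.1, 84.0, 28.1]
tcp_rot: [-180.0, 0.0, 3.3]
ft_force: [-0.4, 0.3, -0.1]
finger_gap: 34.1
grip_force: 0.0
```

Emit:
step_arm([
  {"dp":[0,0,-0.1],"angular":[0,0,0],"fingers":0.6},
  {"dp":[0,0,-0.3],"angular":[0,0,0],"fingers":0.6},
  {"dp":[0,0,-0.45],"angular":[0,0,0],"fingers":0.6},
  {"dp":[0,0,-0.45],"angular":[0,0,0],"fingers":0.6},
  {"dp":[0,0,-0.45],"angular":[0,0,0],"fingers":0.6},
  {"dp":[0,0,-0.45],"angular":[0,0,0],"fingers":0.6},
  {"dp":[0,0,-0.45],"angular":[0,0,0],"fingers":0.6},
  {"dp":[0,0,-0.45],"angular":[0,0,0],"fingers":0.6},
])

```text
time: 41.45
tool_pos: [516.9, 84.0, 117.5]
tcp_rot: [180.0, 0.1, 3.3]
ft_force: [-0.1, 0.2, 0.3]
finger_gap: 34.2
grip_force: 0.0
```

```bash
sed -i 's/^DOCK=.*/DOCK=[568.0,20.5,3.4]/' h.py
cat >> h.py <<'E'
def bladefit(im,P,p0,z):
    B,G,R=[im[...,i].astype(float) for i in range(3)];bl=(B>1.6*R)&(B>1.25*G)&(B>30)
    q=proj('wrist',tf(np.array([[-46,0,40.]]),p0,z)[0],P);m=np.zeros_like(bl);x,y=q.astype(int)
    m[max(y-45,0):y+45,x-40:x+40]=bl[max(y-45,0):y+45,x-40:x+40]
    return fit(m,[TAB],p0,z,P)
E
python3 - <<'E'
from h import *
np.set_printoptions(precision=1,suppress=True)
s=sense();P=camera_params('wrist');im=snapshot('wrist');cv2.imwrite('pics/w11.png',im);print(s['time'],s['tool_pos'],s['tcp_rot'],s['finger_gap'],s['ft_force'])
b=tf(np.array([[0,64.,0]]),DOCK,0)[0];f=bladefit(im,P,[b[0],b[1],3.4],10);print(b,f)
drawdock(im,P,'pics/o11.png',[b[0],b[1],3.4,10],crop=(220,80,200,150),K=4)
E
```

```text
41.45 [516.9  84.  117.5] [180.    0.1   3.3] 34.1678403644672 [-0.1  0.2  0.3]
[564.2  84.4   0. ] (array([566. ,  86.2,   3.8]), np.float64(0.8521359526036795))
```

View pics/o11.png

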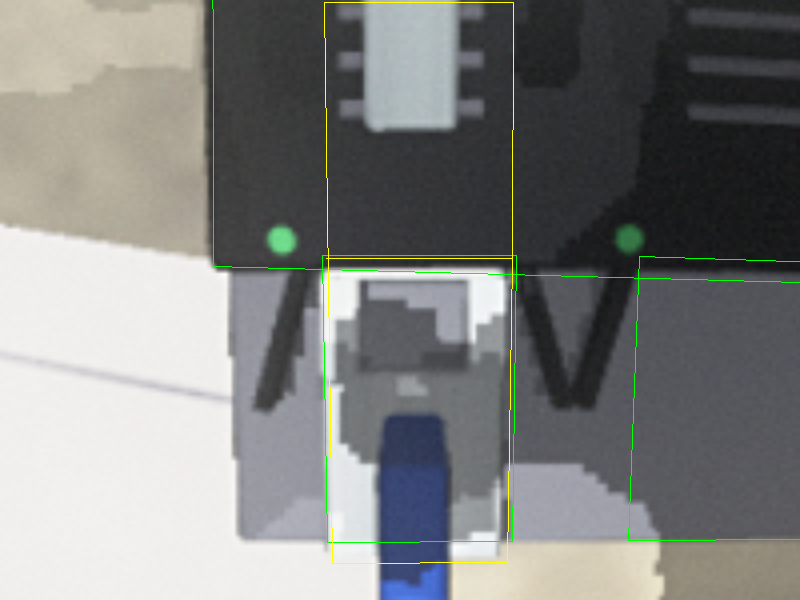

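The hood, bed and bay outlines now agree with the picture. The blade sits about 1.5 mm too deep, so I nudge it back.

Emit:
step_arm([
  {"dp":[0,0,0.2],"angular":[0,0,0],"fingers":0.6},
  {"dp":[0,0,0.35],"angular":[0,0,0],"fingers":0.6},
  {"dp":[0,0,0.45],"angular":[0,0,0],"fingers":0.6},
  {"dp":[0,0,0.45],"angular":[0,0,0],"fingers":0.6},
  {"dp":[0,0,0.45],"angular":[0,0,0],"fingers":1},
  {"dp":[0,0,0.45],"angular":[0,0,0],"fingers":1},
  {"dp":[0,0,0.45],"angular":[0,0,0],"fingers":1},
  {"dp":[0,0,0.45],"angular":[0,0,0],"fingers":1},
])

```text
time: 42.5
tool_pos: [518.3, 84.1, 29.5]
tcp_rot: [-180.0, -0.1, 3.3]
ft_force: [-1.4, -0.8, 6.3]
finger_gap: 11.2
grip_force: 59.3
```

Emit:
step_arm([
  {"dp":[-0.004,0,0],"angular":[0,0,0],"fingers":1},
  {"dp":[-0.008,0,0],"angular":[0,0,0],"fingers":1},
  {"dp":[-0.008,0,0],"angular":[0,0,0],"fingers":1},
  {"dp":[-0.008,0,0],"angular":[0,0,0],"fingers":1},
  {"dp":[-0.008,0,0],"angular":[0,0,0],"fingers":0.65},
  {"dp":[-0.008,0,0],"angular":[0,0,0],"fingers":0.6},
  {"dp":[-0.008,0,0],"angular":[0,0,0],"fingers":0.6},
  {"dp":[-0.008,0,0],"angular":[0,0,0],"fingers":0.6},
])

```text
time: 43.5
tool_pos: [515.4, 83.9, 27.9]
tcp_rot: [-180.0, 0.0, 3.3]
ft_force: [-0.2, 1.3, -0.2]
finger_gap: 33.9
grip_force: 0.0
```

Emit:
step_arm([
  {"dp":[0,0,-0.1],"angular":[0,0,0],"fingers":0.6},
  {"dp":[0,0,-0.3],"angular":[0,0,0],"fingers":0.6},
  {"dp":[0,0,-0.45],"angular":[0,0,0],"fingers":0.6},
  {"dp":[0,0,-0.45],"angular":[0,0,0],"fingers":0.6},
  {"dp":[0,0,-0.45],"angular":[0,0,0],"fingers":0.6},
  {"dp":[0,0,-0.45],"angular":[0,0,0],"fingers":0.6},
  {"dp":[0,0,-0.45],"angular":[0,0,0],"fingers":0.6},
  {"dp":[0,0,-0.45],"angular":[0,0,0],"fingers":0.6},
])

```text
time: 44.5
tool_pos: [515.3, 83.9, 117.6]
tcp_rot: [180.0, 0.1, 3.3]
ft_force: [-0.1, 0.4, 0.0]
finger_gap: 34.3
grip_force: 0.0
```

Run:
```python
from h import *
np.set_printoptions(precision=1,suppress=True)
s=sense();P=camera_params('wrist');im=snapshot('wrist');cv2.imwrite('pics/w12.png',im);print(s['time'],s['tool_pos'],s['tcp_rot'],s['finger_gap'],s['ft_force'])
b=tf(np.array([[0,64.,0]]),DOCK,0)[0];f=bladefit(im,P,[b[0],b[1],3.4],10);print(b,f)
snapshot('top')
print([(round(d['conf'],2),np.round(onz('top',d['at'],0))) for d in pinpoint('top','blue0')])
```

```text
44.5 [515.3  83.9 117.6] [180.    0.1   3.3] 34.301088917939545 [-0.1  0.4  0. ]
[564.2  84.4   0. ] (array([564.1,  85.3,   2.8]), np.float64(0.8466349762321741))
[(0.7, array([ 520., -308.,    0.])), (0.62, array([573.,  22.,   0.])), (0.59, array([ 429., -236.,    0.]))]
```

Emit:
step_arm([
  {"dp":[-0.1,0.1,-0.2],"angular":[0,0,0.018],"fingers":0.6},
  {"dp":[-0.2,0.3,-0.4],"angular":[0,0,0.018],"fingers":0.6},
  {"dp":[-0.2,0.6,-0.52],"angular":[0,0,0.018],"fingers":0.6},
  {"dp":[-0.2,0.8,-0.52],"angular":[0,0,0.018],"fingers":0.6},
  {"dp":[-0.2,1,-0.52],"angular":[0,0,0.018],"fingers":0.6},
  {"dp":[-0.2,1,-0.52],"angular":[0,0,0.018],"fingers":0.6},
  {"dp":[-0.2,1,-0.52],"angular":[0,0,0.018],"fingers":0.6},
  {"dp":[-0.2,1,-0.52],"angular":[0,0,0.018],"fingers":0.6},
])

```text
time: 45.65
tool_pos: [487.1, -117.0, 222.1]
tcp_rot: [-180.0, 0.0, 0.1]
ft_force: [0.1, 0.1, -0.3]
finger_gap: 34.1
grip_force: 0.0
```

Emit:
step_arm([
  {"dp":[-0.1,0.2,0],"angular":[0,0,0],"fingers":0.6},
  {"dp":[-0.2,0.4,0],"angular":[0,0,0],"fingers":0.6},
  {"dp":[-0.255,0.65,0],"angular":[0,0,0],"fingers":0.6},
  {"dp":[-0.255,0.65,0],"angular":[0,0,0],"fingers":0.6},
  {"dp":[-0.255,0.65,0],"angular":[0,0,0],"fingers":0.6},
  {"dp":[-0.255,0.65,0],"angular":[0,0,0],"fingers":0.6},
  {"dp":[-0.255,0.65,0],"angular":[0,0,0],"fingers":0.6},
  {"dp":[-0.255,0.65,0],"angular":[0,0,0],"fingers":0.6},
])

```text
time: 46.65
tool_pos: [436.4, -247.4, 222.2]
tcp_rot: [-180.0, -0.0, 0.1]
ft_force: [1.1, -0.3, -0.2]
finger_gap: 33.9
grip_force: 0.0
```

Run:
```python
from h import *
s,P,im,o=blues();print(s['time'],s['tool_pos'],s['tcp_rot'],s['ft_force']);cv2.imwrite('pics/w13.png',im)
draw(im,P,o,'pics/o13.png')
```

```text
0.75 [318.2, 185.8] [ 425. -243.] fit [ 426.7 -242.2    5.8] 0.7 grasp [ 380.9 -246.8]
0.69 [375.3, 103.1] [ 524. -310.] fit [ 521.7 -308.8  -10.5] 0.76 grasp [ 476.5 -300.4]
0.58 [86.5, 90.9] [569.  89.] fit [563.7  91.8  -0.9] 0.35 grasp [517.8  92.5]
46.65 [ 436.39462718 -247.40737344  222.22326003] [-1.79997310e+02 -4.75545737e-03  8.00925799e-02] [ 1.09434912 -0.30806713 -0.1544351 ]
```

View pics/o13.png

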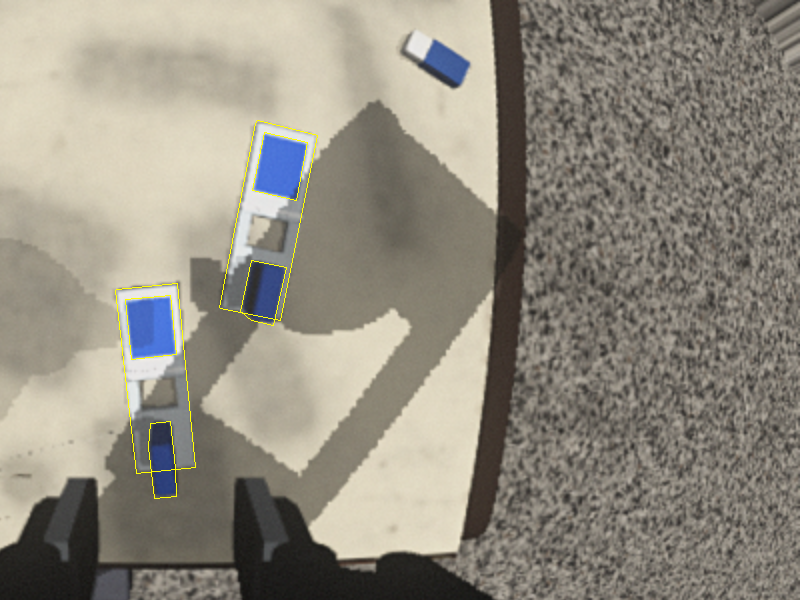

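One blade was knocked and now lies at (521.7,-308.8), yaw -10.5°. I take that one next.

Emit:
step_arm([
  {"dp":[0.1,0.13,0.1],"angular":[0,0,0.03],"fingers":0.6},
  {"dp":[0.2,0.265,0.25],"angular":[0,0,0.059],"fingers":0.6},
  {"dp":[0.2,0.265,0.4],"angular":[0,0,0.059],"fingers":0.6},
  {"dp":[0.2,0.265,0.6],"angular":[0,0,0.059],"fingers":0.6},
  {"dp":[0.2,0.265,0.75],"angular":[0,0,0.059],"fingers":0.6},
  {"dp":[0.2,0.265,0.88],"angular":[0,0,0.059],"fingers":0.6},
  {"dp":[0.2,0.265,0.96],"angular":[0,0,0.059],"fingers":0.6},
  {"dp":[0.2,0.265,1],"angular":[0,0,0.059],"fingers":0.6},
])

```text
time: 47.8
tool_pos: [475.9, -300.8, 21.5]
tcp_rot: [-180.0, 0.0, -10.6]
ft_force: [-0.5, -0.4, 0.7]
finger_gap: 34.0
grip_force: 0.0
```

Emit:
step_arm([
  {"dp":[0,0,0.022],"angular":[0,0,0],"fingers":0.6},
  {"dp":[0,0,0.022],"angular":[0,0,0],"fingers":0.8},
  {"dp":[0,0,0.022],"angular":[0,0,0],"fingers":1},
  {"dp":[0,0,0.022],"angular":[0,0,0],"fingers":1},
  {"dp":[0,0,0.022],"angular":[0,0,0],"fingers":1},
  {"dp":[0,0,0.022],"angular":[0,0,0],"fingers":1},
  {"dp":[0,0,0.022],"angular":[0,0,0],"fingers":1},
  {"dp":[0,0,0.022],"angular":[0,0,0],"fingers":1},
])

```text
time: 48.8
tool_pos: [476.7, -301.5, 18.7]
tcp_rot: [180.0, -0.1, -10.6]
ft_force: [-1.5, 1.2, 5.7]
finger_gap: 11.4
grip_force: 59.1
```

Emit:
step_arm([
  {"dp":[0,0,-0.15],"angular":[0,0,0],"fingers":1},
  {"dp":[0,0,-0.35],"angular":[0,0,0],"fingers":1},
  {"dp":[-0.1,-0.2,-0.4],"angular":[0,0,-0.02],"fingers":1},
  {"dp":[-0.2,-0.45,-0.4],"angular":[0,0,-0.04],"fingers":1},
  {"dp":[-0.3,-0.7,-0.4],"angular":[0,0,-0.06],"fingers":1},
  {"dp":[-0.4,-0.9,-0.4],"angular":[0,0,-0.0778],"fingers":1},
  {"dp":[-0.4,-1,-0.4],"angular":[0,0,-0.0778],"fingers":1},
  {"dp":[-0.4,-1,-0.4],"angular":[0,0,-0.0778],"fingers":1},
])

```text
time: 49.8
tool_pos: [434.1, -88.5, 97.6]
tcp_rot: [-180.0, 0.0, 3.5]
ft_force: [-0.1, -0.7, -0.8]
finger_gap: 11.2
grip_force: 58.5
```

Emit:
step_arm([
  {"dp":[0.033,-0.25,0],"angular":[0,0,0],"fingers":1},
  {"dp":[0.033,-0.45,0],"angular":[0,0,0],"fingers":1},
  {"dp":[0.033,-0.518,0],"angular":[0,0,0],"fingers":1},
  {"dp":[0.033,-0.518,0.1],"angular":[0,0,0],"fingers":1},
  {"dp":[0.033,-0.518,0.2],"angular":[0,0,0],"fingers":1},
  {"dp":[0.033,-0.518,0.3],"angular":[0,0,0],"fingers":1},
  {"dp":[0.033,-0.518,0.343],"angular":[0,0,0],"fingers":1},
  {"dp":[0.033,-0.518,0.343],"angular":[0,0,0],"fingers":1},
])

```text
time: 50.8
tool_pos: [434.7, 13.5, 29.0]
tcp_rot: [180.0, 0.0, 3.4]
ft_force: [0.0, -0.1, -0.9]
finger_gap: 11.4
grip_force: 59.1
```

Run:
```python
from h import *
s=sense();P=camera_params('wrist');im=snapshot('wrist');cv2.imwrite('pics/w14.png',im);p=s['tool_pos'];print(s['time'],p,s['tcp_rot'],s['grip_force'])
y=s['tcp_rot'][2];c=tf(np.array([[47.,0,0]]),[p[0],p[1],y],0)[0]
drawdock(im,P,'pics/o14.png',[c[0],c[1],y,p[2]-17.7],crop=(150,0,400,270))
```

```text
50.8 [434.70438872  13.4806375   29.04229482] [1.79992563e+02 3.99492524e-02 3.36360008e+00] 59.07559633255005
```

View pics/o14.png

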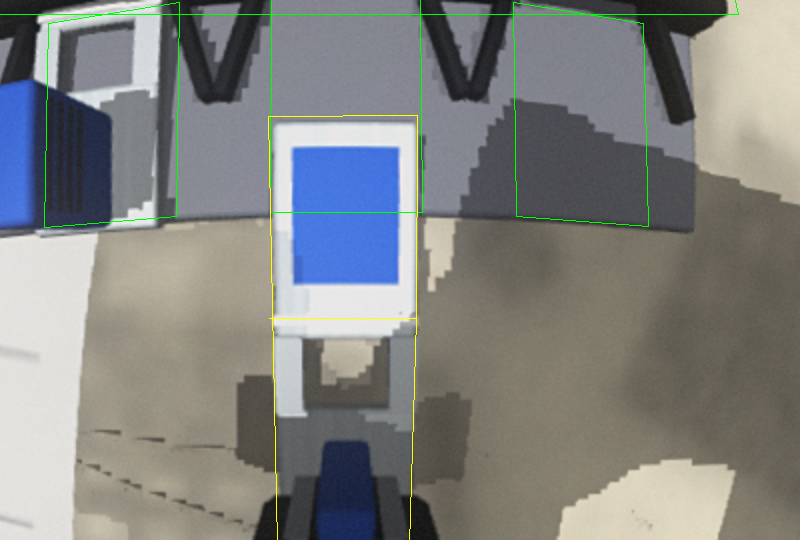

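The blade is aligned with the middle bay, and the grasp matches the first one. Insert, release, check.

Emit:
step_arm([
  {"dp":[0.05,0,0],"angular":[0,0,0],"fingers":1},
  {"dp":[0.1,0,0],"angular":[0,0,0],"fingers":1},
  {"dp":[0.15,0,0],"angular":[0,0,0],"fingers":1},
  {"dp":[0.2,0,0],"angular":[0,0,0],"fingers":1},
  {"dp":[0.25,0,0],"angular":[0,0,0],"fingers":1},
  {"dp":[0.31,0,0],"angular":[0,0,0],"fingers":1},
  {"dp":[0.37,0,0],"angular":[0,0,0],"fingers":1},
  {"dp":[0.4,0,0],"angular":[0,0,0],"fingers":1},
])

```text
time: 51.85
tool_pos: [515.6, 18.9, 29.3]
tcp_rot: [180.0, -0.0, 3.4]
ft_force: [0.0, -0.1, -0.4]
finger_gap: 11.5
grip_force: 59.1
```

Emit:
step_arm([
  {"dp":[0.01,0,0.002],"angular":[0,0,0],"fingers":1},
  {"dp":[0.021,0,0.004],"angular":[0,0,0],"fingers":1},
  {"dp":[0.021,0,0.005],"angular":[0,0,0],"fingers":1},
  {"dp":[0.021,0,0.005],"angular":[0,0,0],"fingers":1},
  {"dp":[0.021,0,0.005],"angular":[0,0,0],"fingers":0.8},
  {"dp":[0.021,0,0.005],"angular":[0,0,0],"fingers":0.65},
  {"dp":[0.021,0,0.005],"angular":[0,0,0],"fingers":0.6},
  {"dp":[0.021,0,0.005],"angular":[0,0,0],"fingers":0.6},
])

```text
time: 52.85
tool_pos: [518.8, 19.1, 28.1]
tcp_rot: [-180.0, 0.0, 3.4]
ft_force: [-0.9, -0.4, -1.1]
finger_gap: 34.2
grip_force: 0.0
```

Emit:
step_arm([
  {"dp":[0,0,-0.1],"angular":[0,0,0],"fingers":0.6},
  {"dp":[0,0,-0.3],"angular":[0,0,0],"fingers":0.6},
  {"dp":[0,0,-0.45],"angular":[0,0,0],"fingers":0.6},
  {"dp":[0,0,-0.45],"angular":[0,0,0],"fingers":0.6},
  {"dp":[0,0,-0.45],"angular":[0,0,0],"fingers":0.6},
  {"dp":[0,0,-0.45],"angular":[0,0,0],"fingers":0.6},
  {"dp":[0,0,-0.45],"angular":[0,0,0],"fingers":0.6},
  {"dp":[0,0,-0.45],"angular":[0,0,0],"fingers":0.6},
])

```text
time: 53.85
tool_pos: [518.5, 19.1, 117.6]
tcp_rot: [-180.0, 0.1, 3.4]
ft_force: [-0.3, 0.2, -0.3]
finger_gap: 33.9
grip_force: 0.0
```

```bash
cat >> h.py <<'E'
def chk(f,ys):
    np.set_printoptions(precision=1,suppress=True)
    s=sense();P=camera_params('wrist');im=snapshot('wrist');cv2.imwrite(f,im);print(s['time'],s['tool_pos'],s['tcp_rot'],s['finger_gap'],s['ft_force'])
    for y in ys:
        b=tf(np.array([[0,y,0.]]),DOCK,0)[0];x,i=bladefit(im,P,[b[0],b[1],3.4],10)
        a=np.radians(DOCK[2]);d=x[:2]-b[:2];print(y,x,round(i,2),'dock dx %.1f dy %.1f'%(d[0]*np.cos(a)+d[1]*np.sin(a),-d[0]*np.sin(a)+d[1]*np.cos(a)))
    return im,P
E
python3 -c "
from h import *
chk('pics/w15.png',[64,0])"
```

```text
53.85 [518.5  19.1 117.6] [-180.     0.1    3.4] 33.935697953774394 [-0.3  0.2 -0.3]
64 [562.8  79.   -5.9] 0.58 dock dx -1.7 dy -5.3
0 [565.8  20.6   2.8] 0.85 dock dx -2.2 dy 0.2
```

Emit:
step_arm([
  {"dp":[0,0,-0.2],"angular":[0,0,0.0067],"fingers":0.6},
  {"dp":[-0.1,-0.005,-0.4],"angular":[0,0,0.0067],"fingers":0.6},
  {"dp":[-0.177,-0.0095,-0.514],"angular":[0,0,0.0067],"fingers":0.6},
  {"dp":[-0.177,-0.0095,-0.514],"angular":[0,0,0.0067],"fingers":0.6},
  {"dp":[-0.177,-0.0095,-0.514],"angular":[0,0,0.0067],"fingers":0.6},
  {"dp":[-0.177,-0.0095,-0.514],"angular":[0,0,0.0067],"fingers":0.6},
  {"dp":[-0.177,-0.0095,-0.514],"angular":[0,0,0.0067],"fingers":0.6},
  {"dp":[-0.177,-0.0095,-0.514],"angular":[0,0,0.0067],"fingers":0.6},
])

```text
time: 54.9
tool_pos: [483.2, 18.9, 220.4]
tcp_rot: [-180.0, 0.1, 2.2]
ft_force: [0.8, 0.9, 0.2]
finger_gap: 34.2
grip_force: 0.0
```

Run:
```python
from h import *
np.set_printoptions(precision=1,suppress=True)
s=sense();P=camera_params('wrist');im=snapshot('wrist');cv2.imwrite('pics/w16.png',im);print(s['time'],s['tool_pos'],s['tcp_rot'])
old=cv2.imread('pics/w4.png')
def rm(im,c):
    b,g,r=[im[...,i].astype(float) for i in range(3)]
    return (r>1.5*g)&(r>1.5*b)&(r>25) if c=='r' else (b>1.6*r)&(b>1.25*g)&(b>25)
for n,I,c in(('red',old,'r'),('blue',im,'b')):
    m=rm(I,c)
    for y in(64,0,-64):
        b=tf(np.array([[0,y,0.]]),DOCK,0)[0]
        q=np.array([proj('wrist',v,P) for v in tf(TAB,[*b[:2],3.4],10)]);x0,y0=(q.min(0)-8).astype(int);x1,y1=(q.max(0)+8).astype(int)
        k=np.zeros_like(m);k[y0:y1,x0:x1]=m[y0:y1,x0:x1]
        if k.sum()<50: continue
        ys,xs=np.nonzero(k);x,i=fit(k,[TAB],[*b[:2],3.4],10,P)
        print(n,y,'rows %.1f-%.1f'%tuple(np.percentile(ys,[2,98])),'cols %.1f-%.1f'%tuple(np.percentile(xs,[2,98])),k.sum(),x,round(i,2))
```

```text
54.9 [483.2  18.9 220.4] [-180.     0.1    2.2]
red 64 rows 135.0-163.0 cols 253.0-270.0 365 [564.8  83.6   1.8] 0.61
red 0 rows 134.2-164.0 cols 318.0-329.0 361 [566.4  20.4   2.3] 0.89
red -64 rows 135.0-164.0 cols 376.0-393.0 421 [569.3 -40.1   5.4] 0.7
blue 64 rows 136.0-165.0 cols 253.0-264.0 338 [564.3  82.8   0.7] 0.57
blue 0 rows 136.0-165.0 cols 318.0-329.0 354 [565.8  20.7   2.3] 0.87
```

The same viewpoint that saw the red blades puts the blue ones within about 1 mm of their depth. Now the last blue blade.

Emit:
step_arm([
  {"dp":[-0.05,0.2,0],"angular":[0,0,-0.02],"fingers":0.6},
  {"dp":[-0.1,0.45,0],"angular":[0,0,-0.02],"fingers":0.6},
  {"dp":[-0.2,0.7,0],"angular":[0,0,-0.02],"fingers":0.6},
  {"dp":[-0.3,0.95,0],"angular":[0,0,-0.02],"fingers":0.6},
  {"dp":[-0.3,1,0],"angular":[0,0,-0.02],"fingers":0.6},
  {"dp":[-0.3,1,0],"angular":[0,0,-0.02],"fingers":0.6},
  {"dp":[-0.3,1,0],"angular":[0,0,-0.02],"fingers":0.6},
  {"dp":[-0.3,1,0],"angular":[0,0,-0.02],"fingers":0.6},
])

```text
time: 55.95
tool_pos: [431.5, -182.1, 220.9]
tcp_rot: [-180.0, -0.0, 5.9]
ft_force: [-0.5, -0.2, 0.2]
finger_gap: 34.0
grip_force: 0.0
```

Run:
```python
from h import *
s,P,im,o=blues();print(s['time'],s['tool_pos'],s['tcp_rot']);cv2.imwrite('pics/w17.png',im)
```

```text
0.92 [125.2, 58.3] [570.  95.] fit [564.   89.   -1.2] 0.26 grasp [518.   89.9]
0.74 [168.7, 56.9] [568.  25.] fit [565.5  26.2   2.9] 0.58 grasp [519.6  23.9]
0.73 [369.3, 186.1] [ 425. -240.] fit [ 426.  -242.2    6.4] 0.78 grasp [ 380.2 -247.3]
55.95 [ 431.48783859 -182.08416688  220.94686157] [-1.79983199e+02 -9.26412082e-06  5.90849260e+00]
```

Emit:
step_arm([
  {"dp":[-0.15,0.15,0.1],"angular":[0,0,0],"fingers":0.6},
  {"dp":[-0.285,0.293,0.25],"angular":[0,0,0],"fingers":0.6},
  {"dp":[-0.285,0.293,0.4],"angular":[0,0,0],"fingers":0.6},
  {"dp":[-0.285,0.293,0.6],"angular":[0,0,0],"fingers":0.6},
  {"dp":[-0.285,0.293,0.75],"angular":[0,0,0],"fingers":0.6},
  {"dp":[-0.285,0.293,0.88],"angular":[0,0,0],"fingers":0.6},
  {"dp":[-0.285,0.293,0.96],"angular":[0,0,0],"fingers":0.6},
  {"dp":[-0.285,0.293,1],"angular":[0,0,0],"fingers":0.6},
])

```text
time: 57.1
tool_pos: [380.2, -247.0, 20.4]
tcp_rot: [-180.0, 0.0, 5.8]
ft_force: [0.7, -0.1, 0.6]
finger_gap: 34.2
grip_force: 0.0
```

Emit:
step_arm([
  {"dp":[0,0,0.015],"angular":[0,0,0],"fingers":0.6},
  {"dp":[0,0,0.015],"angular":[0,0,0],"fingers":0.8},
  {"dp":[0,0,0.015],"angular":[0,0,0],"fingers":1},
  {"dp":[0,0,0.015],"angular":[0,0,0],"fingers":1},
  {"dp":[0,0,0.015],"angular":[0,0,0],"fingers":1},
  {"dp":[0,0,0.015],"angular":[0,0,0],"fingers":1},
  {"dp":[0,0,0.015],"angular":[0,0,0],"fingers":1},
  {"dp":[0,0,0.015],"angular":[0,0,0],"fingers":1},
])

```text
time: 58.1
tool_pos: [380.9, -247.9, 18.9]
tcp_rot: [179.9, -0.1, 5.8]
ft_force: [-0.8, 0.2, 6.4]
finger_gap: 11.2
grip_force: 59.3
```

Emit:
step_arm([
  {"dp":[0,0,-0.15],"angular":[0,0,0],"fingers":1},
  {"dp":[0,0,-0.35],"angular":[0,0,0],"fingers":1},
  {"dp":[0.1,-0.2,-0.4],"angular":[0,0,0.005],"fingers":1},
  {"dp":[0.2,-0.45,-0.4],"angular":[0,0,0.01],"fingers":1},
  {"dp":[0.3,-0.7,-0.4],"angular":[0,0,0.0133],"fingers":1},
  {"dp":[0.39,-0.9,-0.4],"angular":[0,0,0.0133],"fingers":1},
  {"dp":[0.39,-0.9525,-0.4],"angular":[0,0,0.0133],"fingers":1},
  {"dp":[0.39,-0.9525,-0.4],"angular":[0,0,0.0133],"fingers":1},
])

```text
time: 59.1
tool_pos: [438.1, -49.7, 97.7]
tcp_rot: [180.0, 0.0, 3.5]
ft_force: [0.2, 0.5, -0.5]
finger_gap: 11.2
grip_force: 58.7
```

Emit:
step_arm([
  {"dp":[0,0,0.05],"angular":[0,0,0],"fingers":1},
  {"dp":[0,0,0.1],"angular":[0,0,0],"fingers":1},
  {"dp":[0,0,0.2],"angular":[0,0,0],"fingers":1},
  {"dp":[0,0,0.3],"angular":[0,0,0],"fingers":1},
  {"dp":[0,0,0.342],"angular":[0,0,0],"fingers":1},
  {"dp":[0,0,0.342],"angular":[0,0,0],"fingers":1},
  {"dp":[0,0,0.342],"angular":[0,0,0],"fingers":1},
  {"dp":[0,0,0.342],"angular":[0,0,0],"fingers":1},
])

```text
time: 60.1
tool_pos: [439.2, -50.1, 30.3]
tcp_rot: [180.0, -0.1, 3.4]
ft_force: [0.3, -0.5, -0.9]
finger_gap: 11.1
grip_force: 59.0
```

Run:
```python
from h import *
s=sense();P=camera_params('wrist');im=snapshot('wrist');cv2.imwrite('pics/w18.png',im);p=s['tool_pos'];print(s['time'],p,s['tcp_rot'],s['grip_force'],s['finger_gap'])
a=cv2.imread('pics/w14.png')
for n,I in(('prev',a),('now',im)):   # label patch on the held blade, in pixels
    m=col(I,'blue');m[:,:280]=0;m[:,370:]=0;m[:60]=0;m[150:]=0
    ys,xs=np.nonzero(m);print(n,np.percentile(ys,[2,98]),np.percentile(xs,[2,98]))
```

```text
60.1 [439.21514009 -50.08605449  30.2567327 ] [ 1.79980140e+02 -6.86993070e-02  3.39927182e+00] 58.99832725524902 11.078299985699024
prev [ 74. 140.] [297. 348.]
now [ 73. 139.] [297. 348.]
```

Emit:
step_arm([
  {"dp":[0.05,0,0],"angular":[0,0,0],"fingers":1},
  {"dp":[0.1,0,0],"angular":[0,0,0],"fingers":1},
  {"dp":[0.15,0,0],"angular":[0,0,0],"fingers":1},
  {"dp":[0.2,0,0],"angular":[0,0,0],"fingers":1},
  {"dp":[0.25,0,0],"angular":[0,0,0],"fingers":1},
  {"dp":[0.31,0,0],"angular":[0,0,0],"fingers":1},
  {"dp":[0.37,0,0],"angular":[0,0,0],"fingers":1},
  {"dp":[0.4,0,0],"angular":[0,0,0],"fingers":1},
])

```text
time: 61.15
tool_pos: [519.4, -45.1, 29.7]
tcp_rot: [180.0, -0.0, 3.4]
ft_force: [0.5, -0.1, -1.3]
finger_gap: 11.2
grip_force: 59.0
```

Emit:
step_arm([
  {"dp":[0.01,0,0.002],"angular":[0,0,0],"fingers":1},
  {"dp":[0.022,0,0.004],"angular":[0,0,0],"fingers":1},
  {"dp":[0.022,0,0.005],"angular":[0,0,0],"fingers":1},
  {"dp":[0.022,0,0.005],"angular":[0,0,0],"fingers":1},
  {"dp":[0.022,0,0.005],"angular":[0,0,0],"fingers":0.8},
  {"dp":[0.022,0,0.005],"angular":[0,0,0],"fingers":0.65},
  {"dp":[0.022,0,0.005],"angular":[0,0,0],"fingers":0.6},
  {"dp":[0.022,0,0.005],"angular":[0,0,0],"fingers":0.6},
])

```text
time: 62.15
tool_pos: [522.8, -44.9, 28.5]
tcp_rot: [-180.0, 0.0, 3.4]
ft_force: [0.2, -0.3, -0.1]
finger_gap: 34.2
grip_force: 0.0
```

Emit:
step_arm([
  {"dp":[0,0,-0.15],"angular":[0,0,0],"fingers":0.6},
  {"dp":[0,0,-0.4],"angular":[0,0,0],"fingers":0.6},
  {"dp":[0,0,-0.65],"angular":[0,0,0],"fingers":0.6},
  {"dp":[-0.1,-0.2,-0.9],"angular":[0,0,0.0067],"fingers":0.6},
  {"dp":[-0.218,-0.33,-0.962],"angular":[0,0,0.0067],"fingers":0.6},
  {"dp":[-0.218,-0.33,-0.962],"angular":[0,0,0.0067],"fingers":0.6},
  {"dp":[-0.218,-0.33,-0.962],"angular":[0,0,0.0067],"fingers":0.6},
  {"dp":[-0.218,-0.33,-0.962],"angular":[0,0,0.0067],"fingers":0.6},
])

```text
time: 63.15
tool_pos: [475.3, 17.8, 219.9]
tcp_rot: [180.0, 0.1, 2.2]
ft_force: [-0.6, -0.3, 0.3]
finger_gap: 34.1
grip_force: 0.0
```

Run:
```python
from h import *
np.set_printoptions(precision=1,suppress=True)
s=sense();P=camera_params('wrist');im=snapshot('wrist');cv2.imwrite('pics/w19.png',im);print(s['time'],s['tool_pos'],s['tcp_rot'])
def rm(im): 
    b,g,r=[im[...,i].astype(float) for i in range(3)];return (b>1.6*r)&(b>1.25*g)&(b>25)
m=rm(im)
for y in(64,0,-64):
    b=tf(np.array([[0,y,0.]]),DOCK,0)[0]
    q=np.array([proj('wrist',v,P) for v in tf(TAB,[*b[:2],3.4],10)]);x0,y0=(q.min(0)-8).astype(int);x1,y1=(q.max(0)+8).astype(int)
    k=np.zeros_like(m);k[y0:y1,x0:x1]=m[y0:y1,x0:x1]
    if k.sum()<50: print(y,'none');continue
    ys,xs=np.nonzero(k);x,i=fit(k,[TAB],[*b[:2],3.4],10,P)
    print(y,'rows %.1f-%.1f'%tuple(np.percentile(ys,[2,98])),'cols %.1f-%.1f'%tuple(np.percentile(xs,[2,98])),k.sum(),x,round(i,2))
for l,z in(('clamp_handle',123),('bay0',10),('blue0',10)):
    print(l,[(round(d['conf'],2),np.round(onz('wrist',d['at'],z,P))) for d in pinpoint('wrist',l)])
```

```text
63.15 [475.3  17.8 219.9] [180.    0.1   2.2]
64 rows 128.9-157.0 cols 252.0-263.0 345 [563.8  88.1   6.5] 0.58
0 rows 128.0-157.0 cols 317.0-328.0 347 [565.8  21.7   3.9] 0.86
-64 rows 127.0-155.0 cols 376.0-393.0 389 [570.2 -41.6   3.9] 0.66
clamp_handle []
bay0 [(0.92, array([567.,  20.,  10.])), (0.76, array([571., -43.,  10.]))]
blue0 [(0.73, array([568., -41.,  10.])), (0.63, array([563.,  18.,  10.])), (0.63, array([566.,  83.,  10.]))]
```

Emit:
step_arm([
  {"dp":[0.04,-0.005,0],"angular":[0,0,0],"fingers":0.6},
  {"dp":[0.04,-0.005,0],"angular":[0,0,0],"fingers":0.6},
  {"dp":[0.04,-0.005,0],"angular":[0,0,0],"fingers":0.6},
  {"dp":[0.04,-0.005,0],"angular":[0,0,0],"fingers":0.6},
  {"dp":[0.04,-0.005,0],"angular":[0,0,0],"fingers":0.6},
  {"dp":[0.04,-0.005,0],"angular":[0,0,0],"fingers":0.6},
  {"dp":[0.04,-0.005,0],"angular":[0,0,0],"fingers":0.6},
  {"dp":[0.04,-0.005,0],"angular":[0,0,0],"fingers":0.6},
])

```text
time: 64.35
tool_pos: [483.4, 19.7, 221.0]
tcp_rot: [180.0, -0.0, 2.2]
ft_force: [-0.6, -0.6, -0.4]
finger_gap: 34.3
grip_force: 0.0
```

Run:
```python
from h import *
np.set_printoptions(precision=2,suppress=True)
s=sense();P=camera_params('wrist');im=snapshot('wrist');cv2.imwrite('pics/w20.png',im);print(s['time'],s['tool_pos'],s['tcp_rot'])
old=cv2.imread('pics/w4.png')
def sub(a,t,box):   # subpixel offset of patch 'box' of t found in a
    x0,y0,x1,y1=box;K=8
    T=cv2.resize(t[y0:y1,x0:x1],None,fx=K,fy=K,interpolation=2);A=cv2.resize(a[y0-5:y1+5,x0-5:x1+5],None,fx=K,fy=K,interpolation=2)
    r=cv2.matchTemplate(A,T,cv2.TM_CCOEFF_NORMED);_,v,_,l=cv2.minMaxLoc(r);return (l[0]/K-5,l[1]/K-5,round(v,3))
print('hood ref',sub(im,old,(236,85,412,104)))
for y in(64,0,-64):
    q=np.array([proj('wrist',v,P) for v in tf(box(-27,-3,-17,17,18,18.1),DOCK,0)+0*1.0]) if 0 else np.array([proj('wrist',v,P) for v in tf(box(-27,-3,y-16,y+16,18,18.1),DOCK,0)])
    b=(*q.min(0).astype(int),*(q.max(0)+1).astype(int));r=np.hypot(*(q[0]-q[2]))
    mm=np.linalg.norm(proj('wrist',tf(np.array([[-10,y,18.]]),DOCK,0)[0],P)-proj('wrist',tf(np.array([[-20,y,18.]]),DOCK,0)[0],P))/10
    print(y,b,sub(im,old,b),'px/mm %.2f'%mm)
```

```text
64.35 [483.4   19.68 221.02] [180.    -0.     2.19]
hood ref (0.875, -0.125, 0.951)
64 (np.int64(252), np.int64(107), np.int64(282), np.int64(131)) (0.625, 0.875, 0.893) px/mm 0.89
0 (np.int64(309), np.int64(106), np.int64(339), np.int64(129)) (1.125, 1.625, 0.975) px/mm 0.90
-64 (np.int64(367), np.int64(106), np.int64(396), np.int64(128)) (1.125, -0.125, 0.98) px/mm 0.89
```

Matching against the red blades' picture, measured relative to the hood, the right blade is exact. The middle one is 2 mm short and the left one 1 mm short, so I nudge both.

Emit:
step_arm([
  {"dp":[0.1,0.004,0.15],"angular":[0,0,-0.0067],"fingers":0.6},
  {"dp":[0.178,0.007,0.3],"angular":[0,0,-0.0067],"fingers":0.6},
  {"dp":[0.178,0.007,0.5],"angular":[0,0,-0.0067],"fingers":0.6},
  {"dp":[0.178,0.007,0.7],"angular":[0,0,-0.0067],"fingers":0.6},
  {"dp":[0.178,0.007,0.85],"angular":[0,0,-0.0067],"fingers":0.6},
  {"dp":[0.178,0.007,0.96],"angular":[0,0,-0.0067],"fingers":0.6},
  {"dp":[0.178,0.007,0.96],"angular":[0,0,-0.0067],"fingers":0.6},
  {"dp":[0.178,0.007,0.96],"angular":[0,0,-0.0067],"fingers":0.8},
])

```text
time: 65.4
tool_pos: [519.7, 19.6, 30.0]
tcp_rot: [180.0, -0.1, 3.4]
ft_force: [0.7, 0.3, 0.5]
finger_gap: 17.7
grip_force: 0.0
```

Emit:
step_arm([
  {"dp":[0,0,0],"angular":[0,0,0],"fingers":1},
  {"dp":[0,0,0],"angular":[0,0,0],"fingers":1},
  {"dp":[0,0,0],"angular":[0,0,0],"fingers":1},
  {"dp":[0.005,0,0],"angular":[0,0,0],"fingers":1},
  {"dp":[0.01,0,0],"angular":[0,0,0],"fingers":1},
  {"dp":[0.01,0,0],"angular":[0,0,0],"fingers":1},
  {"dp":[0.01,0,0],"angular":[0,0,0],"fingers":1},
  {"dp":[0.01,0,0],"angular":[0,0,0],"fingers":1},
])

```text
time: 66.4
tool_pos: [521.5, 19.7, 30.4]
tcp_rot: [180.0, -0.1, 3.4]
ft_force: [-4.9, -0.0, 9.8]
finger_gap: 11.1
grip_force: 61.2
```

Emit:
step_arm([
  {"dp":[0,0,0],"angular":[0,0,0],"fingers":0.65},
  {"dp":[0,0,0],"angular":[0,0,0],"fingers":0.6},
  {"dp":[0,0,0],"angular":[0,0,0],"fingers":0.6},
  {"dp":[0,0,0],"angular":[0,0,0],"fingers":0.6},
  {"dp":[0,0,-0.2],"angular":[0,0,0],"fingers":0.6},
  {"dp":[0,0,-0.45],"angular":[0,0,0],"fingers":0.6},
  {"dp":[-0.008,-0.15,-0.45],"angular":[0,0,0],"fingers":0.6},
  {"dp":[-0.008,-0.3245,-0.45],"angular":[0,0,0],"fingers":0.6},
])

```text
time: 67.4
tool_pos: [516.2, 84.8, 120.1]
tcp_rot: [180.0, -0.1, 3.3]
ft_force: [-0.7, 0.8, -0.3]
finger_gap: 34.5
grip_force: 0.0
```

Emit:
step_arm([
  {"dp":[0,0,0],"angular":[0,0,0],"fingers":0.6},
  {"dp":[0,0,0.2],"angular":[0,0,0],"fingers":0.6},
  {"dp":[0,0,0.4],"angular":[0,0,0],"fingers":0.6},
  {"dp":[0,0,0.45],"angular":[0,0,0],"fingers":0.6},
  {"dp":[0,0,0.45],"angular":[0,0,0],"fingers":0.6},
  {"dp":[0,0,0.45],"angular":[0,0,0],"fingers":0.8},
  {"dp":[0,0,0.45],"angular":[0,0,0],"fingers":1},
  {"dp":[0,0,0.45],"angular":[0,0,0],"fingers":1},
])

```text
time: 68.4
tool_pos: [517.3, 84.4, 31.0]
tcp_rot: [180.0, -0.2, 3.4]
ft_force: [-1.4, -0.6, 6.2]
finger_gap: 10.9
grip_force: 59.6
```

Emit:
step_arm([
  {"dp":[0,0,0],"angular":[0,0,0],"fingers":1},
  {"dp":[0,0,0],"angular":[0,0,0],"fingers":1},
  {"dp":[0.005,0,0],"angular":[0,0,0],"fingers":1},
  {"dp":[0.005,0,0],"angular":[0,0,0],"fingers":1},
  {"dp":[0.005,0,0],"angular":[0,0,0],"fingers":1},
  {"dp":[0.005,0,0],"angular":[0,0,0],"fingers":0.65},
  {"dp":[0.005,0,0],"angular":[0,0,0],"fingers":0.6},
  {"dp":[0.005,0,0],"angular":[0,0,0],"fingers":0.6},
])

```text
time: 69.4
tool_pos: [516.5, 84.6, 29.0]
tcp_rot: [-180.0, 0.0, 3.4]
ft_force: [1.0, 0.9, -0.2]
finger_gap: 34.3
grip_force: 0.0
```

Emit:
step_arm([
  {"dp":[0,0,0],"angular":[0,0,0],"fingers":0.6},
  {"dp":[0,0,-0.2],"angular":[0,0,0],"fingers":0.6},
  {"dp":[0,0,-0.45],"angular":[0,0,0],"fingers":0.6},
  {"dp":[0,0.1,-0.7],"angular":[0,0,0.0067],"fingers":0.6},
  {"dp":[-0.1,0.2,-0.9],"angular":[0,0,0.0067],"fingers":0.6},
  {"dp":[-0.18,0.312,-0.96],"angular":[0,0,0.0067],"fingers":0.6},
  {"dp":[-0.18,0.312,-0.96],"angular":[0,0,0.0067],"fingers":0.6},
  {"dp":[-0.18,0.312,-0.96],"angular":[0,0,0.0067],"fingers":0.6},
])

```text
time: 70.4
tool_pos: [484.3, 20.4, 220.4]
tcp_rot: [-180.0, 0.0, 2.2]
ft_force: [-1.1, -0.6, 0.6]
finger_gap: 34.4
grip_force: 0.0
```

```bash
cat > cmp.py <<'E'
from h import *
import sys
s=sense();P=camera_params('wrist');im=snapshot('wrist');cv2.imwrite(sys.argv[1],im);print(s['time'],s['tool_pos'],s['tcp_rot'])
old=cv2.imread('pics/w4.png')
def sub(a,t,box):
    x0,y0,x1,y1=box;K=8
    T=cv2.resize(t[y0:y1,x0:x1],None,fx=K,fy=K,interpolation=2);A=cv2.resize(a[y0-7:y1+7,x0-7:x1+7],None,fx=K,fy=K,interpolation=2)
    r=cv2.matchTemplate(A,T,cv2.TM_CCOEFF_NORMED);_,v,_,l=cv2.minMaxLoc(r);return (l[0]/K-7,l[1]/K-7,round(v,3))
print('hood ref',sub(im,old,(236,85,412,104)))
for n,b in((64,(252,107,282,131)),(0,(309,106,339,129)),(-64,(367,106,396,128))): print(n,sub(im,old,b))
E
python3 cmp.py pics/w21.png
```

```text
70.4 [484.25260452  20.36274073 220.39424224] [-1.79977684e+02  2.98899490e-02  2.17393186e+00]
hood ref (1.5, 0.5, 0.951)
64 (0.75, 1.25, 0.892)
0 (1.375, 1.0, 0.976)
-64 (1.75, 0.25, 0.95)
```

All blades are within about 0.9 mm of the proper depth. Now I close the clamp.

Emit:
step_arm([
  {"dp":[0.2,0,-0.05],"angular":[0,0,-0.0067],"fingers":0.6},
  {"dp":[0.45,0,-0.05],"angular":[0,0,-0.0067],"fingers":0.6},
  {"dp":[0.7,-0.0055,-0.05],"angular":[0,0,-0.0067],"fingers":0.6},
  {"dp":[0.8725,-0.0055,0],"angular":[0,0,-0.0067],"fingers":0.6},
  {"dp":[0.8725,-0.0055,0],"angular":[0,0,-0.0067],"fingers":0.6},
  {"dp":[0.8725,-0.0055,0],"angular":[0,0,-0.0067],"fingers":0.6},
  {"dp":[0.8725,-0.0055,0],"angular":[0,0,-0.0067],"fingers":0.6},
  {"dp":[0.8725,-0.0055,0],"angular":[0,0,-0.0067],"fingers":0.6},
], newtons=35)

```text
time: 71.45
tool_pos: [658.4, 27.9, 222.1]
tcp_rot: [180.0, -0.1, 3.4]
ft_force: [0.5, -0.5, -0.0]
finger_gap: 34.2
grip_force: 0.0
```

Emit:
step_arm([
  {"dp":[0,0,0.15],"angular":[0,0,0],"fingers":0.6},
  {"dp":[0,0,0.3],"angular":[0,0,0],"fingers":0.6},
  {"dp":[0,0,0.45],"angular":[0,0,0],"fingers":0.6},
  {"dp":[0,0,0.58],"angular":[0,0,0],"fingers":0.6},
  {"dp":[0,0,0.58],"angular":[0,0,0],"fingers":0.8},
  {"dp":[0,0,0.58],"angular":[0,0,0],"fingers":1},
  {"dp":[0,0,0.58],"angular":[0,0,0],"fingers":1},
  {"dp":[0,0,0.58],"angular":[0,0,0],"fingers":1},
])

```text
time: 72.45
tool_pos: [657.7, 28.4, 104.3]
tcp_rot: [-180.0, 0.1, 3.4]
ft_force: [-3.5, 5.2, -14.3]
finger_gap: 13.1
grip_force: 38.6
```

Emit:
step_arm([
  {"dp":[-0.063,0,0.005],"angular":[0,0,0],"fingers":1},
  {"dp":[-0.127,0,0.0205],"angular":[0,0,0],"fingers":1},
  {"dp":[-0.188,0,0.046],"angular":[0,0,0],"fingers":1},
  {"dp":[-0.244,0,0.0805],"angular":[0,0,0],"fingers":1},
  {"dp":[-0.2945,0,0.123],"angular":[0,0,0],"fingers":1},
  {"dp":[-0.337,0,0.1735],"angular":[0,0,0],"fingers":1},
  {"dp":[-0.3715,0,0.2295],"angular":[0,0,0],"fingers":1},
  {"dp":[-0.39,0,0.27],"angular":[0,0,0],"fingers":1},
])

```text
time: 73.45
tool_pos: [584.0, 23.6, 55.5]
tcp_rot: [180.0, -0.4, 3.4]
ft_force: [-6.8, 5.2, 8.4]
finger_gap: 13.3
grip_force: 43.6
```

Emit:
step_arm([
  {"dp":[-0.004,0,0.012],"angular":[0,0,0],"fingers":1},
  {"dp":[-0.007,0,0.024],"angular":[0,0,0],"fingers":1},
  {"dp":[-0.007,0,0.03],"angular":[0,0,0],"fingers":1},
  {"dp":[-0.007,0,0.035],"angular":[0,0,0],"fingers":1},
  {"dp":[-0.007,0,0.035],"angular":[0,0,0],"fingers":1},
  {"dp":[-0.007,0,0.035],"angular":[0,0,0],"fingers":1},
  {"dp":[-0.007,0,0.035],"angular":[0,0,0],"fingers":1},
  {"dp":[-0.007,0,0.035],"angular":[0,0,0],"fingers":1},
])

```text
time: 74.45
tool_pos: [581.4, 23.5, 47.7]
tcp_rot: [-180.0, -0.2, 3.4]
ft_force: [-9.2, 4.1, 7.4]
finger_gap: 13.0
grip_force: 43.7
```

Emit:
step_arm([
  {"dp":[0,0,0],"angular":[0,0,0],"fingers":0.7},
  {"dp":[0,0,0],"angular":[0,0,0],"fingers":0.6},
  {"dp":[0,0,0],"angular":[0,0,0],"fingers":0.6},
  {"dp":[0,0,-0.1],"angular":[0,0,0],"fingers":0.6},
  {"dp":[0,0,-0.25],"angular":[0,0,0],"fingers":0.6},
  {"dp":[0,0,-0.27],"angular":[0,0,0],"fingers":0.6},
  {"dp":[0,0,-0.27],"angular":[0,0,0],"fingers":0.8},
  {"dp":[0,0,-0.27],"angular":[0,0,0],"fingers":1},
])

```text
time: 75.45
tool_pos: [578.7, 23.2, 97.0]
tcp_rot: [-180.0, 0.1, 3.4]
ft_force: [0.7, 0.3, -1.2]
finger_gap: 1.0
grip_force: 0.0
```

Emit:
step_arm([
  {"dp":[0,0,0],"angular":[0,0,0],"fingers":1},
  {"dp":[0,0,0],"angular":[0,0,0],"fingers":1},
  {"dp":[0,0,0.03],"angular":[0,0,0],"fingers":1},
  {"dp":[0,0,0.06],"angular":[0,0,0],"fingers":1},
  {"dp":[0,0,0.09],"angular":[0,0,0],"fingers":1},
  {"dp":[0,0,0.11],"angular":[0,0,0],"fingers":1},
  {"dp":[0,0,0.11],"angular":[0,0,0],"fingers":1},
  {"dp":[0,0,0.11],"angular":[0,0,0],"fingers":1},
])

```text
time: 76.45
tool_pos: [579.5, 23.2, 76.0]
tcp_rot: [-180.0, -0.0, 3.4]
ft_force: [-1.0, -0.2, 1.8]
finger_gap: -0.1
grip_force: 0.8
```

Emit:
step_arm([
  {"dp":[0,0,0.005],"angular":[0,0,0],"fingers":1},
  {"dp":[0,0,0.01],"angular":[0,0,0],"fingers":1},
  {"dp":[0,0,0.012],"angular":[0,0,0],"fingers":1},
  {"dp":[0,0,0.014],"angular":[0,0,0],"fingers":1},
  {"dp":[0,0,0.014],"angular":[0,0,0],"fingers":1},
  {"dp":[0,0,0.014],"angular":[0,0,0],"fingers":1},
  {"dp":[0,0,0.014],"angular":[0,0,0],"fingers":1},
  {"dp":[0,0,0.014],"angular":[0,0,0],"fingers":1},
])

```text
time: 77.45
tool_pos: [579.7, 23.2, 75.6]
tcp_rot: [180.0, -0.0, 3.4]
ft_force: [-9.8, 0.2, 19.7]
finger_gap: -0.0
grip_force: 10.1
```

The handle stops hard at z 75.6 under 20 N, so the bar is fully down. I retreat and check.

Emit:
step_arm([
  {"dp":[0,0,-0.1],"angular":[0,0,0],"fingers":1},
  {"dp":[0,0,-0.3],"angular":[0,0,0],"fingers":1},
  {"dp":[-0.1,0,-0.5],"angular":[0,0,0.0083],"fingers":0.6},
  {"dp":[-0.3,0,-0.7],"angular":[0,0,0.0083],"fingers":0.6},
  {"dp":[-0.47,-0.055,-0.74],"angular":[0,0,0.0083],"fingers":0.6},
  {"dp":[-0.47,-0.055,-0.74],"angular":[0,0,0.0083],"fingers":0.6},
  {"dp":[-0.47,-0.055,-0.74],"angular":[0,0,0.0083],"fingers":0.6},
  {"dp":[-0.47,-0.055,-0.74],"angular":[0,0,0.0083],"fingers":0.6},
])

```text
time: 78.45
tool_pos: [485.3, 28.4, 220.7]
tcp_rot: [-180.0, 0.0, 1.9]
ft_force: [-1.5, -0.3, -0.1]
finger_gap: 33.8
grip_force: 0.0
```

Run:
```python
from h import *
s=sense();im=snapshot('wrist');cv2.imwrite('pics/w22.png',im);print(s['time'],s['tool_pos'],s['tcp_rot'])
old=cv2.imread('pics/w3.png')
def sub(a,t,box):
    x0,y0,x1,y1=box;K=8
    T=cv2.resize(t[y0:y1,x0:x1],None,fx=K,fy=K,interpolation=2);A=cv2.resize(a[y0-8:y1+8,x0-8:x1+8],None,fx=K,fy=K,interpolation=2)
    r=cv2.matchTemplate(A,T,cv2.TM_CCOEFF_NORMED);_,v,_,l=cv2.minMaxLoc(r);return (l[0]/K-8,l[1]/K-8,round(v,3))
print('hood',sub(im,old,(240,30,420,80)),'handle',sub(im,old,(318,78,346,108)),'bar',sub(im,old,(236,108,424,130)),'barL',sub(im,old,(236,100,290,132)),'barR',sub(im,old,(370,100,424,130)))
snapshot('top')
for l in('red0','blue0'): print(l,[(round(d['conf'],2),np.round(onz('top',d['at'],5)[:2])) for d in pinpoint('top',l)])
snapshot('scene')
for l in('eraser','correction_bottle','highlighter'): print(l,[(round(d['conf'],2),np.round(d['at'])) for d in pinpoint('scene',l)])
for l in('eraser','highlighter','red0'): print(l,[(round(d['conf'],2),np.round(d['at'])) for d in pinpoint('wrist',l)])
```

```text
78.45 [485.28784886  28.42349235 220.68292468] [-1.79998719e+02  4.36822960e-02  1.89991995e+00]
hood (0.25, -0.75, 0.986) handle (0.25, -0.625, 0.992) bar (0.125, -0.5, 0.968) barL (-0.125, -0.5, 0.967) barR (0.625, -0.625, 0.984)
red0 [(0.86, array([509., 291.])), (0.85, array([472., 383.])), (0.77, array([493., 345.])), (0.32, array([588.,  25.]))]
blue0 []
eraser [(0.5, array([386., 178.])), (0.38, array([306., 224.]))]
correction_bottle [(0.77, array([217., 242.])), (0.58, array([316., 216.])), (0.51, array([304., 227.]))]
highlighter []
eraser [(0.84, array([605., 106.]))]
highlighter [(0.66, array([58., 82.]))]
red0 [(0.9, array([ 78., 179.])), (0.63, array([127., 163.])), (0.62, array([101., 173.]))]
```

The bar and handle match their original shut picture, the red blades lie in the tray and the other items haven't moved.

```bash
python3 -c "
from bench import *
print(hand_in())"
```

```text
the job is handed in; nothing more can be done
None
```

I handed the job in at about 78 s: three red blades flat in the tray, three blue ones within about 1 mm of their line, the clamp fully down and the loose items unmoved by the final camera check, but I viewed 16 pictures against the limit of 14.

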